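# Set up the table-top camera for a product photograph of a soju set

### The job

Get the soju set ready to be photographed: flip the red cam lever on the camera stand open, raise the camera until the orange ring on its column has just come out of the collar, and flip the lever fully shut again to clamp it there. Swing the pan handle its full quarter turn so that the camera faces the tray, and stand the green bottle, and every soju glass and the ceramic cup that is on the table, upright on the tray without touching one another. Leave everything else on the table where it is.

Things in the scene. Friction and masses are not known exactly. Their poses are not given: they have to be found in the camera images.
- rig: Camera stand, fixed to the table: black round base 156 mm across and 17 mm high, a sleeve 38 mm across on it, and an aluminium clamp collar 54 mm across whose top is 100 mm above the table. Origin on the column's axis at table height, z up. Its x axis points roughly away from the robot; it stands turned by up to 0.2 rad.
- column (a joint): How far the aluminium column (26 mm across) under the camera is raised, m: 0 down, 0.070 top stop; starts at 0 to 0.03. The orange ring (6 mm tall), hidden at first, has just come out at 0.055, its lower edge level with the collar's top. Lever open: the column stays wherever it is left and takes about 13 N to lift. Lever shut: clamped, it holds against 25 N.
- lever (a joint): Angle of the red cam lever, rad: 0 shut (starts so), 1.5 open stop. It turns about an upright pin and opens clockwise seen from above. Dead centre is at 0.3: pushed below that it snaps shut and clamps by itself, pushed past it the other way it springs open. When shutting, it begins to bite at about 0.7; above that it stays where it is left. It takes about 6 N near the tip.
- lever_pivot (a point): The lever's pin, 34 mm from the column's axis on the robot's side (at x = -0.034, y = 0 in the rig's frame), 82.5 mm above the table.
- lever_tip (a point): The end of the lever, 100 mm from its pin, same height. The lever is an upright blade 10 mm thick (13 mm in its last 18 mm), 17 to 20 mm tall. Shut, it points to -y of the rig and 0.26 rad outward (towards the robot), passing 33 mm from the column's axis; its outer half stands free beyond the collar, so a finger gets behind it from above. Open, it points to the robot.
- pan (a joint): Angle of the pan head on the column, rad: 0 with the camera facing away from the robot (+x of the rig); turns clockwise seen from above to its stop at 1.571, where the camera faces -y of the rig, towards the tray. Starts at 0 to 0.2. Light friction (1.5 N at the handle's end); it stays where it is left. The clamp lever does not lock it.
- handle_tip (a point): Free end of the pan handle, a level bar whose end lies 143 mm from the column's axis; its black grip is 20 mm across over the last 68 mm. At pan 0 it points to +y of the rig, at the end stop to +x. Its axis is 134 mm high with the column down and rises with it.
- camera_grip (a point): Grip point on the black camera from above: mid-thickness, 18 mm below the flat top, at the end away from the lens. Body 38 mm thick, 120 mm wide, 66 mm high, fixed on the head; the lens (54 mm across, 45 mm long, on the front) starts 27 mm away along the width. x: where the camera looks; y: along the width. 200 mm high with the column down, 255 mm when the ring is just out.
- tray: White plastic tray with a rattan edge, fixed: 250 mm (its x) by 300 mm (its y), floor 6 mm above the table, edge 24 mm high and 10 mm thick all round. Origin at the centre of its underside.
- bottle: Green glass soju bottle, 212 mm high; straight body 64 mm across up to 120 mm, shoulder narrowing to a neck 27 mm across from 175 mm up; 280 to 560 g, starts standing on the table to the right of the tray. Origin at the centre of its underside, z up.
- opener: Flat stainless steel bottle opener, 150 mm long, 40 mm wide, 6 mm thick, lying on the table. Stays where it is.
- tin: Small grey plastic tin with a latch, 97 x 72 x 38 mm. Stays where it is.
- lens_case: Grey round lens case, 70 mm across, 90 mm high. Stays where it is.
- side_dish: White side dish bowl, 110 mm across, 35 mm high. Stays where it is.
- glass1: Clear soju glass, 66 mm high, 39 mm across at the foot, 49 mm at the rim, 70 to 140 g; may be absent. Origin at the centre of its underside, z up.
- glass2: Clear soju glass, 66 mm high, 39 mm across at the foot, 49 mm at the rim, 70 to 140 g; may be absent. Origin at the centre of its underside, z up.
- glass3: Clear soju glass, 66 mm high, 39 mm across at the foot, 49 mm at the rim, 70 to 140 g; may be absent. Origin at the centre of its underside, z up.
- glass4: Clear soju glass, 66 mm high, 39 mm across at the foot, 49 mm at the rim, 70 to 140 g; may be absent. Origin at the centre of its underside, z up.
- cup: Blue ceramic shot cup, 52 mm high, 40 mm across at the foot, 53 mm at the rim, 85 to 170 g; may be absent. Origin at the centre of its underside, z up.
There are look-alikes about, which are no part of the job. What is shaped like the glass2 but yellow is not meant.

How it is judged:
By the outcome, as a careful person would: the job done as asked, in the order asked, and still so for the second after the job is handed in, with the robot touching nothing.
Of glass1, glass2, glass3, glass4, cup only 3 to 5 are there at a start; the rules pass over those that are not, and their reading is None.
At some moment in a run one of glass1, glass2, glass3, glass4, cup may be knocked a few centimetres aside while the robot is not near it.
It also fails if it takes over 210 s, if anything falls off the work surface, if the arm or the gripper's body presses on something with over 40 N, if the wrist force passes 120 N, or if a joint passes its speed limit or range.

### The arm

A 7-joint arm with a two-finger parallel gripper is mounted at the origin on the work surface. World frame = base frame: x ahead of the robot, y to its left, z up, the work surface at z = 0. Lengths are in m, angles in degrees, forces in N, time in s.
With the tool pointing down it reaches from about 0.425 to 0.875 m from the base axis. Payload 4.7 kg.
Tool frame: the origin (TCP) lies midway between the tips of the shut fingers; the grasp point (between the pads) lies 19 mm behind it; z points along the fingers, y is the direction in which the jaws open and shut (so a half turn about z gives the same grasp; the last joint's range is limited). The gripper opens to 87 mm and grips with 3 to 60 N. Pads are 19 mm wide; open, the fingers measure 117 mm over their backs; the gripper's body (75 mm by 190 mm) begins 51 mm behind the grasp point.
Start: joints at [73.287, 18.392, -4.016, 83.108, 1.295, 78.541, -3.26], TCP at [0.196, -0.62, 0.223] pointing down, gripper open.
Joint ranges: [-163.93, 163.93], [-17.29, 119.83], [-79.2, 71.16], [3.27, 140.29], [-89.18, 269.18], [5.43, 117.66], [-154.24, 154.24]. Speed limits (degrees/s): [147.25, 147.25, 180, 180, 180, 180, 180].

### API

Orientations are given as [roll, pitch, yaw] about the fixed x, y, z axes, in that order (R = Rz(yaw) Ry(pitch) Rx(roll)).
In Python, from cell import env gives the robot as it stands. The module is installed in compiled form; this text tells all that it offers.
- The arm moves only by the tool servo_tool, never from a script. Its argument "plan" is a list of rows, each a list of 3 entries, a list of its own where there are three numbers: the opening, from 0 (shut) to 1 (fully open), then the shift along the tool's x, y, z in cm, then the turn, a rotation vector about the tool's x, y, z in degrees. A call has 1 to 20 rows; each row shifts and turns the pose as measured when the row begins, along the tool's axes as they then stand; what a row does not reach is not made up. A row lasts 1/12 s, in which the tool goes at most 41.7 mm and 7.16 degrees, less where a joint would pass 70% of its speed; a pose out of reach is approached as far as the arm can. A call is refused whole if a number of a shift passes 4.17 or a number of a turn 7.16, either way. A call with a gripper value outside its range is refused whole. The fingers move at their own pace and stop on an object; "force" is the grip in N (left out, the last holds). Time passes only in rows, so rows that do not move let the fingers close. It gives the time, the measured TCP pose, the force and the opening at its end, in the units of the state.
- env.get_obs(): the state, without advancing time (a new reading comes with each control period).
- env.read_camera(name): name is "scene" or "side" or "wrist"; returns a dict with "image" (384x512x3 uint8, blue, green, red), "fx", "fy", "cx", "cy" (pixels), "k1" (the pictures are not rectified: a ray, as slopes to the right and down, at radius r is drawn at 1 + k1 r^2 times it, then the intrinsics apply), "rvec" (rotation vector, rad) and "tvec" (3), from world to camera coordinates, as OpenCV has them; the wrist camera has in their place "T_tool_cam" (4x4, takes a point from camera to tool coordinates, whose origin is the TCP and whose axes are the flange's). Camera axes: x right, y down, z forward; pixel columns grow to the right and rows downward; lengths in m; the calibration is good to about 2 mm. A picture is of the moment at which its call begins: read the wrist's pose just before it. There is no depth.
- env.sign_off(): hands the job in, once; it reports no verdict.
The state is a dict: "time_s": time; "qpos": joint angles; "joint_velocities": joint speeds; "effort": joint torques, N m; "tool_pos": TCP position; "tool_rot": TCP orientation; "force": force on the tool from outside, world axes, zero at the start; "wrist_torque": the same for the moment, N m; "grip_width": finger opening in m.
Only numpy, scipy, OpenCV 4.12 (cv2) and the standard library are available. Lean on these libraries where they do the work, as an engineer would, in place of code of your own. Each camera call takes 0.05 s, during which the arm holds its last target. There are 200 camera calls.

## Working session

There is one attempt and no reset: what is moved stays moved. The work goes in short steps, Python scripts to look and compute and a tool call to move; the robot and the scene stay as the last step left them, time stands still between calls to the robot, and variables do not carry over. Pictures are saved under pics/ and viewed, about 12 in all and at most 16, crops included, and the job is handed in when it is done.

Besides the shell and the picture viewer there is one more tool, called after "Call:" in YAML: its name, and indented under it one key for each argument. servo_tool: Moves the arm, as the interface text tells. Its arguments: {"type":"object","properties":{"plan":{"type":"array"},"force":{"type":"number"}},"required":["plan"]}

```bash
mkdir -p pics; ls
cat > h.py <<'E'
import numpy as np, cv2
from cell import env
from scipy.spatial.transform import Rotation as R
def grab(n):
    o=env.get_obs(); c=env.read_camera(n); return o,c
def extr(c,o=None):
    if 'rvec' in c:
        Rm=cv2.Rodrigues(np.array(c['rvec'],float))[0]; t=np.array(c['tvec'],float).reshape(3)
        return Rm,t
    T=np.eye(4); T[:3,:3]=R.from_euler('xyz',o['tool_rot'],degrees=True).as_matrix(); T[:3,3]=o['tool_pos']
    M=np.linalg.inv(T@np.array(c['T_tool_cam'])); return M[:3,:3],M[:3,3]
def ray(c,uv,o=None):
    Rm,t=extr(c,o); K=np.array([[c['fx'],0,c['cx']],[0,c['fy'],c['cy']],[0,0,1]])
    d=np.array([(uv[0]-c['cx'])/c['fx'],(uv[1]-c['cy'])/c['fy']]); s=d.copy()
    for _ in range(30): s=d/(1+c['k1']*(s@s))
    return -Rm.T@t, Rm.T@np.array([s[0],s[1],1])
def atz(c,uv,z,o=None):
    p,d=ray(c,uv,o); return p+d*(z-p[2])/d[2]
def proj(c,P,o=None):
    Rm,t=extr(c,o); q=Rm@np.array(P,float)+t; s=q[:2]/q[2]; s=s*(1+c['k1']*(s@s)); return np.array([c['fx']*s[0]+c['cx'],c['fy']*s[1]+c['cy']])
E
python3 - <<'E'
from h import *
import pickle
o=env.get_obs(); print(o)
for n in ['scene','side','wrist']:
    o,c=grab(n); pickle.dump((o,c),open(f'{n}0.pkl','wb'))
    im=cv2.resize(c['image'],(800,600),interpolation=cv2.INTER_CUBIC); cv2.imwrite(f'pics/{n}0.png',im)
    print(n,{k:v for k,v in c.items() if k!='image'}, c['image'].shape)
E
```

```text
pics
{'time_s': 0.0, 'qpos': array([73.28851521, 18.43901791, -4.01606245, 83.17392347,  1.29640271,
       78.54154045, -3.26037359]), 'joint_velocities': array([-0.03564883,  0.00610391, -0.14313577,  0.06989154, -0.03495418,
        0.01969559,  0.02401259]), 'effort': array([ 1.22344559e-04, -4.91285419e+01, -4.04483937e-01, -3.12528455e+01,
       -6.42550481e-02,  4.36899439e-02,  1.73968556e-04]), 'tool_pos': array([ 0.19545059, -0.61934084,  0.22147065]), 'tool_rot': array([-1.79890842e+02,  6.96029450e-03,  1.75216296e+01]), 'force': array([ 1.03976908, -0.33788482,  0.25859571]), 'wrist_torque': array([-0.02458119, -0.00373878,  0.00092878]), 'grip_width': 0.08697366706953473}
scene {'fx': 347.2867991005852, 'fy': 347.2867991005852, 'cx': 254.80555059039278, 'cy': 191.66506689092878, 'k1': -0.024185644715446774, 'rvec': array([ 2.0740571 ,  0.82195752, -0.41621681]), 'tvec': array([-0.37644366, -0.11974047,  1.61598839])} (384, 512, 3)
side {'fx': 352.1756121443361, 'fy': 352.1756121443361, 'cx': 254.3020901519309, 'cy': 190.7677348928673, 'k1': -0.024743837544565557, 'rvec': array([ 0.56456388, -2.57229383,  1.32136906]), 'tvec': array([0.48842218, 0.24078592, 0.80642976])} (384, 512, 3)
wrist {'fx': 265.1300205769355, 'fy': 265.1300205769355, 'cx': 255.18694455975188, 'cy': 193.17492068791677, 'k1': -0.031562539578239915, 'T_tool_cam': array([[-3.20744560e-04, -9.53122020e-01, -3.02586042e-01,
         8.44341182e-02],
       [ 9.99999600e-01, -5.28885316e-05, -8.93415988e-04,
         4.53277254e-04],
       [ 8.35531120e-04, -3.02586207e-01,  9.53121655e-01,
        -1.62057952e-01],
       [ 0.00000000e+00,  0.00000000e+00,  0.00000000e+00,
         1.00000000e+00]])} (384, 512, 3)
```

View pics/scene0.png

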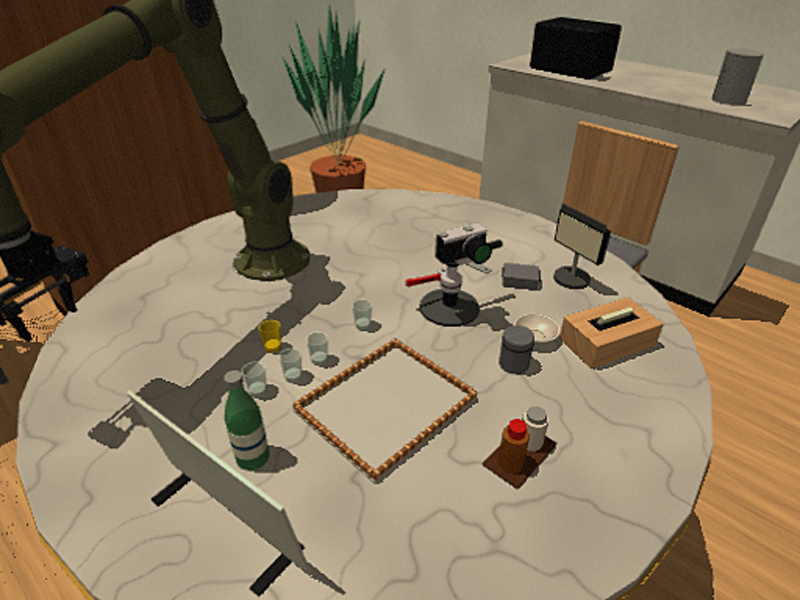

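View pics/side0.png

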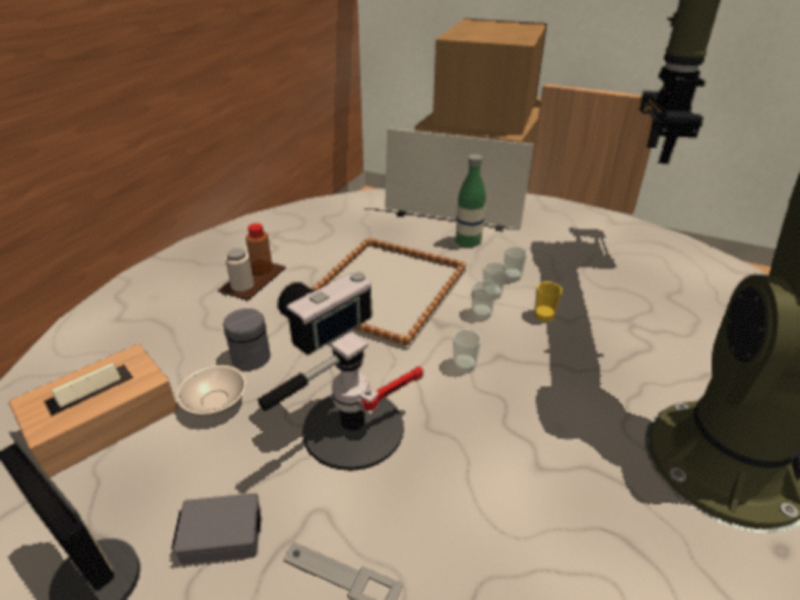

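Scene: the rig base is at about (449,308) px, the tray corners at (397,341)/(475,398)/(376,476)/(295,407), and the bottle at (250,465). Four clear glasses stand at (363,314), (318,347), (291,364) and (255,379), the yellow decoy is at (272,335), and I see no cup. The side view agrees: glasses at (466,351), (483,300), (495,280) and (515,263); lever tip at (420,373).

```bash
cat > m1.py <<'E'
from h import *
import pickle
S=pickle.load(open('scene0.pkl','rb'))[1]; D=pickle.load(open('side0.pkl','rb'))[1]
k=1/1.5625
def tri(a,b):
    p1,d1=ray(S,np.array(a)*k); p2,d2=ray(D,np.array(b)*k)
    A=np.zeros((3,3)); v=np.zeros(3); res=[]
    for p,d in((p1,d1),(p2,d2)):
        d=d/np.linalg.norm(d); M=np.eye(3)-np.outer(d,d); A+=M; v+=M@p
    x=np.linalg.solve(A,v); d1/=np.linalg.norm(d1); return x, np.linalg.norm((np.eye(3)-np.outer(d1,d1))@(x-p1))*2
f=lambda x:np.round(x,3)
for n,a,b,z in [('g1',(363,314),(466,351),.033),('g2',(318,347),(483,300),.033),('g3',(291,364),(495,280),.033),('g4',(255,379),(515,263),.033),('yel',(272,335),(547,300),.033),
 ('base',(449,308),(353,432),.017),('levertip',(407,283),(420,373),.0825),('bottletop',(234,376),(475,158),.212),('bottlefoot',(252,462),(468,240),.0),
 ('t1',(397,341),(407,341),.024),('t2',(475,398),(316,288),.024),('t3',(376,476),(372,240),.024),('t4',(295,407),(464,266),.024),('handle',(489,271),(264,402),.15),
 ('case',(517,335),(246,322),.09),('dish',(537,324),(212,385),.03)]:
    x,r=tri(a,b); print(n,f(x),f(r),'S@z',f(atz(S,np.array(a)*k,z))[:2],'D@z',f(atz(D,np.array(b)*k,z))[:2])
E
python3 m1.py
```

```text
g1 [ 0.423 -0.031  0.036] 0.004 S@z [ 0.423 -0.028] D@z [ 0.423 -0.035]
g2 [ 0.441 -0.188  0.037] 0.001 S@z [ 0.437 -0.185] D@z [ 0.442 -0.193]
g3 [ 0.44  -0.265  0.036] 0.002 S@z [ 0.438 -0.263] D@z [ 0.441 -0.272]
g4 [ 0.42  -0.347  0.036] 0.003 S@z [ 0.419 -0.345] D@z [ 0.42  -0.354]
yel [ 0.328 -0.236  0.038] 0.005 S@z [ 0.325 -0.232] D@z [ 0.327 -0.246]
base [ 0.532  0.179 -0.005] 0.001 S@z [0.55  0.155] D@z [0.522 0.195]
levertip [0.456 0.096 0.08 ] 0.001 S@z [0.459 0.094] D@z [0.455 0.098]
bottletop [ 0.56  -0.453  0.211] 0.002 S@z [ 0.561 -0.453] D@z [ 0.559 -0.454]
bottlefoot [ 0.565 -0.464 -0.003] 0.007 S@z [ 0.571 -0.464] D@z [ 0.562 -0.463]
t1 [ 0.537 -0.032  0.016] 0.008 S@z [ 0.548 -0.037] D@z [ 0.531 -0.027]
t2 [ 0.779 -0.08   0.034] 0.043 S@z [ 0.791 -0.059] D@z [ 0.769 -0.102]
t3 [ 0.766 -0.335  0.016] 0.014 S@z [ 0.777 -0.336] D@z [ 0.754 -0.327]
t4 [ 0.527 -0.326  0.012] 0.003 S@z [ 0.538 -0.332] D@z [ 0.521 -0.31 ]
handle [0.606 0.259 0.107] 0.027 S@z [0.633 0.192] D@z [0.588 0.297]
case [0.775 0.108 0.083] 0.002 S@z [0.779 0.102] D@z [0.767 0.114]
dish [0.763 0.223 0.041] 0.003 S@z [0.757 0.238] D@z [0.771 0.215]
```

View pics/wrist0.png

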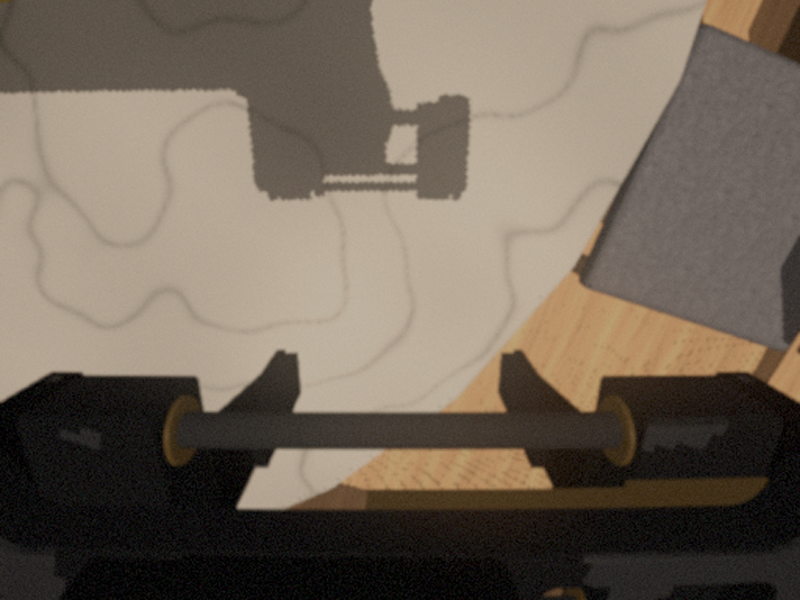

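Call:
servo_tool:
  plan:
    - [1,[2.9,-2.3,-0.9],[0,0,0]]
    - [1,[2.9,-2.3,-0.9],[0,0,0]]
    - [1,[2.9,-2.3,-0.9],[0,0,0]]
    - [1,[2.9,-2.3,-0.9],[0,0,0]]
    - [1,[2.9,-2.3,-0.9],[0,0,0]]
    - [1,[2.9,-2.3,-0.9],[0,0,0]]
    - [1,[2.9,-2.3,-0.9],[0,0,0]]
    - [1,[2.9,-2.3,-0.9],[0,0,0]]
    - [1,[2.9,-2.3,-0.9],[0,0,0]]
    - [1,[2.9,-2.3,-0.9],[0,0,0]]
    - [1,[2.9,-2.3,-0.9],[0,0,0]]
    - [1,[2.9,-2.3,-0.9],[0,0,0]]

```text
time_s: 1.15
tool_pos: [0.4463, -0.2433, 0.3255]
tool_rot: [-179.4, 0.6, 16.3]
force: [1.2, -0.3, 0.4]
grip_width: 0.0867
```

Call:
servo_tool:
  plan:
    - [0,[1.1,-3.5,0],[0,0,5.4]]
    - [0,[0.8,-3.6,0],[0,0,5.4]]
    - [0,[0.4,-3.7,0],[0,0,5.4]]
    - [0,[0,-3.7,0],[0,0,0]]
    - [0,[0,-3.7,0],[0,0,0]]
    - [0,[0,-3.7,0],[0,0,0]]
    - [0,[0,-3.7,0],[0,0,0]]
    - [0,[0,-3.7,0],[0,0,0]]
    - [0,[0,-3.7,0],[0,0,0]]
    - [0,[0,-1.5,0],[0,0,0]]
    - [0,[0,0,0],[0,0,0]]

```text
time_s: 2.07
tool_pos: [0.4497, 0.1321, 0.3285]
tool_rot: [-179.6, 0.4, 0.2]
force: [0.1, 0.4, -0.4]
grip_width: 0.0214
```

Run:
```python
from h import *
import pickle
o,c=grab('wrist'); pickle.dump((o,c),open('wrist1.pkl','wb'))
print(o['tool_pos'],o['tool_rot'],o['qpos'])
cv2.imwrite('pics/wrist1.png',cv2.resize(c['image'],(800,600),interpolation=cv2.INTER_CUBIC))
```

```text
[0.44972344 0.13212582 0.32852312] [-179.61327272    0.39624059    0.22526318] [  32.14272545   -5.56172455  -47.03154507   95.88558246   -4.54264733
   88.2047461  -104.36584832]
```

View pics/wrist1.png

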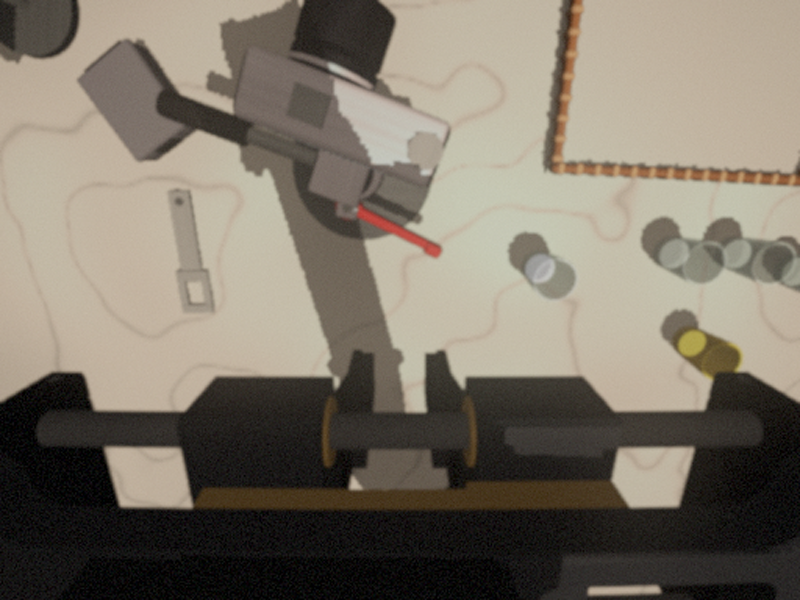

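Wrist view: red lever from its pin at (347,211) to its tip at (438,250). Handle grip end at (163,103), running to (300,155). The camera's top has corners (250,48), (450,128), (432,190) and (237,112).

Run:
```python
from h import *
import pickle
o,c=pickle.load(open('wrist1.pkl','rb')); k=1/1.5625
A=lambda u,z:atz(c,np.array(u)*k,z,o)
piv=A((347,211),.091);tip=A((438,250),.091);print('piv',piv,'tip',tip,np.linalg.norm(tip-piv))
d=tip-piv; print('lever dir deg',np.degrees(np.arctan2(d[1],d[0])))
# shut lever dir in rig frame: atan2(-.966,-.257)
psi=np.arctan2(d[1],d[0])-np.arctan2(-np.cos(.26),-np.sin(.26)); print('psi',psi)
org=piv[:2]+.034*np.array([np.cos(psi),np.sin(psi)]); print('origin',org)
for h in (0,.015,.03):
    a=A((163,103),.134+h);b=A((300,155),.134+h);e=b-a
    n=np.array([-e[1],e[0]])/np.linalg.norm(e[:2])
    print('h',h,'tip',a,'len to org',np.linalg.norm(a[:2]-org),'perp',n@(org-a[:2]),'ang',np.degrees(np.arctan2(-e[1],-e[0])))
    P=[A(u,.218+h)[:2] for u in((250,48),(450,128),(432,190),(237,112))]
    print('  cam sides',[round(float(np.linalg.norm(P[i]-P[(i+1)%4])),4) for i in range(4)],'ctr',np.mean(P,0),'ang',np.degrees(np.arctan2(*(P[1]-P[0])[::-1])))
# tray corner & glasses
print('tray corner',A((556,168),.024)); 
for n,u,z in(('g1 rim',(556,278),.066),('g1 foot',(540,268),.0),('g2rim',(704,262),.066),('yrim',(721,359),.066)): print(n,A(u,z))
```

```text
piv [0.49581068 0.18309054 0.091     ] tip [0.4588266  0.09569135 0.091     ] 0.0949022759817515
lever dir deg -112.93627000187074
psi -0.14031342965905025
origin [0.52947654 0.17833553]
h 0 tip [0.58510979 0.32198589 0.134     ] len to org 0.1540470299818934 perp -0.001969503320260496 ang 69.56204276389713
  cam sides [0.1264, 0.0382, 0.1283, 0.0365] ctr [0.56268167 0.16657868] ang -110.33721104069144
h 0.015 tip [0.58301446 0.31394529 0.149     ] len to org 0.1457954653793061 perp -0.002813794298973292 ang 69.56204276389714
  cam sides [0.1194, 0.0361, 0.1212, 0.0345] ctr [0.56117612 0.16462534] ang -110.33721104069141
h 0.03 tip [0.58091913 0.30590469 0.164     ] len to org 0.13755083219426928 perp -0.0036580852776859837 ang 69.56204276389715
  cam sides [0.1124, 0.034, 0.1142, 0.0325] ctr [0.55967056 0.162672  ] ang -110.33721104069146
tray corner [ 0.53609021 -0.03441167  0.024     ]
g1 rim [ 0.42493817 -0.03246047  0.066     ]
g1 foot [ 0.4201274  -0.03691278  0.        ]
g2rim [ 0.44359662 -0.18837995  0.066     ]
yrim [ 0.33085577 -0.23507385  0.066     ]
```

Call:
servo_tool:
  plan:
    - [0.5,[0,0,0],[0,0,-6.7]]
    - [0.5,[0,0,0],[0,0,-6.7]]
    - [0.5,[0,0,0],[0,0,-6.7]]
    - [0.5,[0,0,0],[0,0,-6.7]]
    - [0.5,[0,0,0],[0,0,-6.7]]
    - [0.5,[0,0,0],[0,0,-6.7]]
    - [0.5,[0,0,0],[0,0,-6.7]]
    - [0.5,[0,0,0],[0,0,-6.7]]
    - [0.5,[0,0,0],[0,0,-6.7]]
    - [0.5,[0,0,0],[0,0,-6.7]]
    - [0.5,[0,0,0],[0,6.2,0]]
    - [0.5,[0,0,0],[0,6.2,0]]
    - [0.5,[0,0,0],[0,6.2,0]]
    - [0.5,[0,0,0],[0,6.2,0]]

```text
time_s: 3.28
tool_pos: [0.4543, 0.1052, 0.3272]
tool_rot: [-179.7, -25.5, 68.9]
force: [-0.0, -0.5, -0.4]
grip_width: 0.0435
```

```bash
cat >> h.py <<'E'
def rel(P,o=None):
    "world target -> tool-frame shift, cm"
    o=o or env.get_obs(); M=R.from_euler('xyz',o['tool_rot'],degrees=True).as_matrix()
    return np.round(M.T@(np.array(P)-o['tool_pos'])*100,2)
def st():
    o=env.get_obs(); print('t',round(o['time_s'],2),'p',np.round(o['tool_pos'],4),'rot',np.round(o['tool_rot'],1),'q',np.round(o['qpos'],0),'F',np.round(o['force'],1),'w',round(o['grip_width'],4)); return o
E
python3 - <<'E'
from h import *
st(); print(rel((.463,.107,.14)),rel((.463,.107,.072)))
E
```

```text
t 3.28 p [0.4543 0.1052 0.3272] rot [-179.7  -25.5   68.9] q [ 33. -14. -25. 108. -31.  81.  -9.] F [-0.  -0.5 -0.4] w 0.0435
[-7.62  0.84 17.1 ] [-10.55   0.87  23.24]
```

Call:
servo_tool:
  plan:
    - [0.5,[-1.5,0.2,3.4],[0,0,0]]
    - [0.5,[-1.5,0.2,3.4],[0,0,0]]
    - [0.5,[-1.5,0.2,3.4],[0,0,0]]
    - [0.5,[-1.5,0.2,3.4],[0,0,0]]
    - [0.5,[-1.5,0.1,3.4],[0,0,0]]
    - [0.5,[0,0,0],[0,0,0]]

```text
time_s: 3.78
tool_pos: [0.4663, 0.0836, 0.1348]
tool_rot: [179.7, -25.6, 67.0]
force: [-1.3, 0.2, -0.5]
grip_width: 0.0433
```

Run:
```python
from h import *
o=st(); print(rel((.463,.107,.072)))
o,c=grab('wrist')
cv2.imwrite('pics/wrist2.png',cv2.resize(c['image'],(800,600),interpolation=cv2.INTER_CUBIC))
k=1.5625
for P in [(.4958,.1831,.091),(.4588,.0957,.091),(.463,.107,.0825)]: print(proj(c,P,o)*k)
```

```text
t 3.78 p [0.4663 0.0836 0.1348] rot [179.7 -25.6  67. ] q [ 33.  -5. -27. 123. -32.  57.  -0.] F [-1.3  0.2 -0.5] w 0.0433
[-0.88 -1.26  6.53]
[375.96965478 188.4061336 ]
[375.35121803 355.1233563 ]
[375.23218339 333.84724531]
```

View pics/wrist2.png

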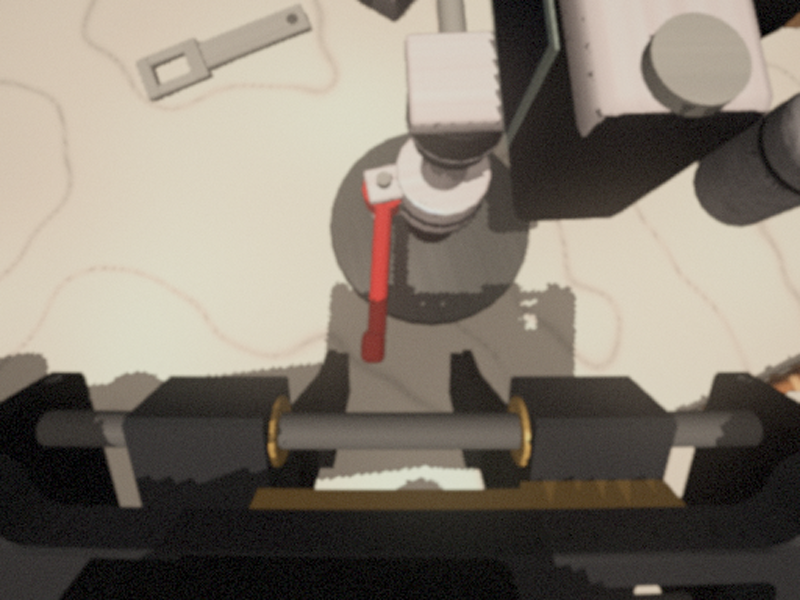

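The lever runs from its pin at (383,180) to its tip at (373,352) px, which matches the prediction. I'm descending to straddle it and close.

Call:
servo_tool:
  plan:
    - [0.5,[-0.3,-1.2,1.5],[0,0,0]]
    - [0.5,[-0.3,0,2.5],[0,0,0]]
    - [0.5,[-0.3,0,2.5],[0,0,0]]
    - [0,[0,0,0],[0,0,0]]
    - [0,[0,0,0],[0,0,0]]
    - [0,[0,0,0],[0,0,0]]
    - [0,[0,0,0],[0,0,0]]
    - [0,[0,0,0],[0,0,0]]
  force: 15

```text
time_s: 4.5
tool_pos: [0.4626, 0.1053, 0.0857]
tool_rot: [-179.8, -25.8, 66.9]
force: [-5.4, 5.2, -4.8]
grip_width: 0.0179
```

Run:
```python
from h import *
o=st()
piv=np.array([.4958,.1831]); d=o['tool_pos'][:2]-piv; print(d,np.linalg.norm(d),np.degrees(np.arctan2(d[1],d[0])))
```

```text
t 4.5 p [0.4626 0.1053 0.0857] rot [-179.8  -25.8   66.9] q [ 31.  -1. -29. 127. -33.  50.   0.] F [-5.4  5.2 -4.8] w 0.0179
[-0.03317219 -0.07779299] 0.08457034411694486 -113.09418719224074
```

Call:
servo_tool:
  plan:
    - [0.5,[0,0,0],[0,0,0]]
    - [0.5,[0,0,0],[0,0,0]]
    - [0.5,[-0.6,0,1.2],[0,0,0]]
    - [0.5,[0,0,0],[0,0,0]]

```text
time_s: 4.83
tool_pos: [0.4687, 0.1019, 0.0815]
tool_rot: [179.4, -26.0, 67.0]
force: [-1.0, -0.4, -1.1]
grip_width: 0.0371
```

Call:
servo_tool:
  plan:
    - [0.5,[-0.4,0,0.8],[0,0,0]]
    - [0.5,[-0.3,0,0.6],[0,0,0]]
    - [0.5,[0,0,0.1],[0,0,0]]

```text
time_s: 5.08
tool_pos: [0.4737, 0.0998, 0.0686]
tool_rot: [178.8, -26.1, 67.0]
force: [-1.7, 0.2, 1.6]
grip_width: 0.0432
```

Run:
```python
from h import *
o=st(); print(rel((.463,.107,.072)))
```

```text
t 5.08 p [0.4737 0.0998 0.0686] rot [178.8 -26.1  67. ] q [ 31.   1. -28. 127. -33.  46.   2.] F [-1.7  0.2  1.6] w 0.0432
[ 0.37 -1.26 -0.22]
```

Call:
servo_tool:
  plan:
    - [0.5,[0.2,-0.7,0],[0.5,0,0]]
    - [0.5,[0.1,-0.6,0],[0.5,0,0]]
    - [0,[0,0,0],[0,0,0]]
    - [0,[0,0,0],[0,0,0]]
    - [0,[0,0,0],[0,0,0]]
    - [0,[0,0,0],[0,0,0]]

```text
time_s: 5.58
tool_pos: [0.4627, 0.1081, 0.0707]
tool_rot: [179.8, -26.1, 67.0]
force: [0.3, -0.2, -0.4]
grip_width: 0.0245
```

Run:
```python
from h import *
o=st(); print(rel((.463,.107,.072)))
```

```text
t 5.58 p [0.4627 0.1081 0.0707] rot [179.8 -26.1  67. ] q [ 31.   0. -29. 128. -34.  47.   2.] F [ 0.3 -0.2 -0.4] w 0.0245
[-0.03  0.07 -0.16]
```

Call:
servo_tool:
  plan:
    - [0,[0.04,-0.9,0.02],[-2.6,0,5.4]]
    - [0,[0.04,-0.9,0.02],[-2.6,0,5.4]]
    - [0,[0.04,-0.9,0.02],[-2.6,0,5.4]]
    - [0,[0.04,-0.9,0.02],[-2.6,0,5.4]]
    - [0,[0.04,-0.9,0.02],[-2.6,0,5.4]]
    - [0,[0.04,-0.9,0.02],[-2.6,0,5.4]]

```text
time_s: 6.08
tool_pos: [0.4286, 0.1396, 0.0721]
tool_rot: [-179.8, -26.4, 30.9]
force: [2.2, 3.8, -4.2]
grip_width: 0.0128
```

```bash
cat >> h.py <<'E'
def lev():
    o=st(); d=o['tool_pos'][:2]-np.array([.4958,.1831]); print('r',np.linalg.norm(d),'ang',np.degrees(np.arctan2(d[1],d[0])))
E
python3 -c "
from h import *
lev()"
```

```text
t 6.08 p [0.4286 0.1396 0.0721] rot [-179.8  -26.4   30.9] q [ 24. -17. -35. 140. -35.  33. -45.] F [ 2.2  3.8 -4.2] w 0.0128
r 0.0800840285522109 ang -147.10537231723862
```

Call:
servo_tool:
  plan:
    - [0,[0,0,0],[0,-5,0]]
    - [0,[0,0,0],[0,-6,0]]
    - [0,[0,0,0],[0,-6,0]]
    - [0,[0,0,0],[0,-6,0]]
    - [0,[0,0,0],[0,-2,0]]

```text
time_s: 6.5
tool_pos: [0.4202, 0.1416, 0.0711]
tool_rot: [179.3, -0.1, 31.4]
force: [-0.3, 0.3, -1.1]
grip_width: 0.0138
```

```bash
python3 -c "
from h import *
lev()"
```

```text
t 6.5 p [0.4202 0.1416 0.0711] rot [ 1.793e+02 -1.000e-01  3.140e+01] q [ 32.   4. -56. 120.   5.  57. -85.] F [-0.3  0.3 -1.1] w 0.0138
r 0.086213238051921 ang -151.21740634941094
```

Call:
servo_tool:
  plan:
    - [0.28,[0,0,0],[0,0,0]]
    - [0.28,[0.05,-0.9,0],[0,0,3.5]]
    - [0.28,[0.1,-0.9,0],[0,0,3.5]]
    - [0.28,[0.15,-0.9,0],[0,0,3.5]]
    - [0.28,[0.2,-0.9,0],[0,0,3.5]]
    - [0.28,[0.25,-0.9,0],[0,0,3.5]]
    - [0.28,[0.3,-0.85,0],[0,0,3.5]]
    - [0.28,[0.3,-0.85,0],[0,0,3.5]]
    - [0.28,[0.35,-0.85,0],[0,0,3.5]]

```text
time_s: 7.25
tool_pos: [0.414, 0.2117, 0.0698]
tool_rot: [179.8, -0.7, 1.8]
force: [-0.1, -0.5, 0.4]
grip_width: 0.0242
```

```bash
python3 -c "
from h import *
lev()"
```

```text
t 7.25 p [0.414  0.2117 0.0698] rot [179.8  -0.7   1.8] q [  22.    8.  -56.  118.    9.   57. -126.] F [-0.1 -0.5  0.4] w 0.0242
r 0.08665855222962003 ang 160.72063746742012
```

Call:
servo_tool:
  plan:
    - [0.28,[0.3,-0.5,0],[0,0,0]]
    - [0.28,[0.2,-0.4,0],[0,0,0]]
    - [0.28,[0,0.2,0],[0,0,0]]

```text
time_s: 7.5
tool_pos: [0.417, 0.2163, 0.0692]
tool_rot: [179.5, -0.6, 2.0]
force: [-0.2, -0.4, -0.0]
grip_width: 0.0243
```

```bash
python3 -c "
from h import *
lev(); print(rel((.5605,.163,.3)))
import pickle
o,c=grab('side'); pickle.dump((o,c),open('side1.pkl','wb'))
im=c['image'][120:330,150:330]
cv2.imwrite('pics/side1.png',cv2.resize(im,None,fx=2.8,fy=2.8,interpolation=cv2.INTER_CUBIC))"
```

```text
t 7.5 p [0.417  0.2163 0.0692] rot [179.5  -0.6   2. ] q [  21.   10.  -55.  117.   10.   58. -127.] F [-0.2 -0.4 -0. ] w 0.0243
r 0.0854648638768055 ang 157.16464123945985
[ 14.39   6.03 -22.87]
```

View pics/side1.png

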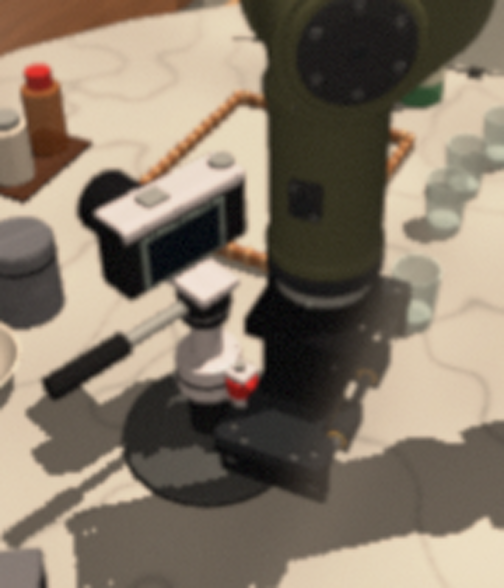

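Call:
servo_tool:
  plan:
    - [0.5,[0,0,-2],[0,0,0]]
    - [0.8,[0,0,-4],[0,0,0]]
    - [0.8,[0,0,-4],[0,0,0]]
    - [0.8,[0,0,-4],[0,0,0]]
    - [0.8,[0,0,-4],[0,0,0]]
    - [0.8,[0,0,-4],[0,0,0]]
    - [0.8,[0,0,-3],[0,0,-6.8]]
    - [0.8,[0,0,0],[0,0,-6.8]]
    - [0.8,[0,0,0],[0,0,-6.8]]
    - [0.8,[0,0,0],[0,0,-6.8]]
    - [0.8,[0,0,0],[0,0,-6.8]]
    - [0.8,[0,0,0],[0,0,-6.8]]
    - [0.8,[0,0,0],[0,0,-6.8]]
    - [0.8,[0,0,0],[0,0,-6.8]]
    - [0.8,[0,0,0],[0,0,-6.8]]
    - [0.8,[0,0,0],[0,0,-6.8]]

```text
time_s: 8.88
tool_pos: [0.417, 0.2215, 0.335]
tool_rot: [177.9, -1.0, 73.9]
force: [-0.3, 0.9, -1.0]
grip_width: 0.0694
```

```bash
python3 -c "
from h import *
st(); print(rel((.5454,.1224,.30)))"
```

```text
t 8.88 p [0.417  0.2215 0.335 ] rot [177.9  -1.   73.9] q [ 21.  -8. -47.  97.  -5.  87. -42.] F [-0.3  0.9 -1. ] w 0.0694
[-6.03 14.95  3.94]
```

Call:
servo_tool:
  plan:
    - [0.8,[-1.5,3.7,0],[1,-0.5,2]]
    - [0.8,[-1.5,3.7,0],[1,-0.5,2]]
    - [0.8,[-1.5,3.7,0],[0,0,0]]
    - [0.8,[-1.5,3.7,0],[0,0,0]]
    - [0.8,[0,0,0],[0,0,0]]

```text
time_s: 9.3
tool_pos: [0.5436, 0.1191, 0.3394]
tool_rot: [179.3, -0.4, 71.1]
force: [-0.1, -2.0, -0.3]
grip_width: 0.0694
```

```bash
python3 -c "
from h import *
st(); print(rel((.5454,.1224,.26)),rel((.5454,.1224,.197)))
o,c=grab('wrist')
cv2.imwrite('pics/wrist3.png',cv2.resize(c['image'],(800,600),interpolation=cv2.INTER_CUBIC))
for P in [(.5454,.1224,.234),(.5454,.1224,.20)]: print(proj(c,P,o)*1.5625)"
```

```text
t 9.3 p [0.5436 0.1191 0.3394] rot [179.3  -0.4  71.1] q [ 24.   8. -43.  85.   5.  89. -38.] F [-0.1 -2.  -0.3] w 0.0694
[ 0.32 -0.03  7.94] [ 0.27 -0.11 14.24]
[396.68105174 296.25019282]
[396.34954123 283.47961185]
```

View pics/wrist3.png

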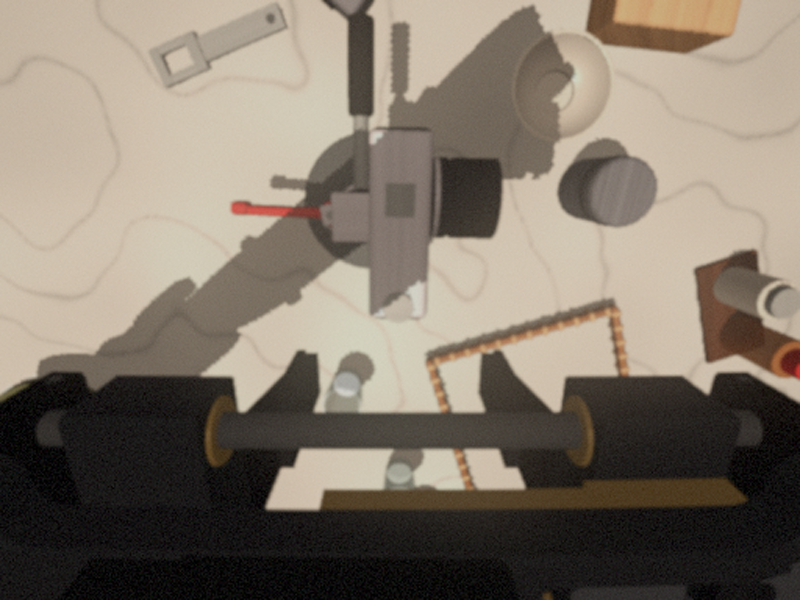

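Camera body at x 370–432, y 128–318 px, and the predicted grip (397,296) is on its lens-free end. The lever is open at (235,208). I'm descending to grip it.

Call:
servo_tool:
  plan:
    - [0.8,[0.2,0,3.6],[0.4,0,0.7]]
    - [0.8,[0.2,0,3.6],[0.3,0,0.7]]
    - [0.8,[0.1,0,3.6],[0,0,0]]
    - [0.8,[0.1,0,2.5],[0,0,0]]
    - [0.8,[0,0,1.0],[0,0,0]]
    - [0,[0,0,0],[0,0,0]]
    - [0,[0,0,0],[0,0,0]]
    - [0,[0,0,0],[0,0,0]]
    - [0,[0,0,0],[0,0,0]]
  force: 40

```text
time_s: 10.1
tool_pos: [0.5466, 0.1352, 0.1988]
tool_rot: [179.4, -1.3, 70.3]
force: [0.4, 0.8, 0.2]
grip_width: 0.0506
```

```bash
python3 -c "
from h import *
st(); print(rel((.5454,.1224,.197)))"
```

```text
t 10.1 p [0.5466 0.1352 0.1988] rot [179.4  -1.3  70.3] q [ 23.  12. -44.  97.   8.  73. -42.] F [0.4 0.8 0.2] w 0.0506
[-1.25  0.32  0.16]
```

Call:
servo_tool:
  plan:
    - [0.65,[-0.5,0,0.1],[0,0,0]]
    - [0.65,[-0.3,0,0],[0,0,0]]
    - [0,[0,0,0],[0,0,0]]
    - [0,[0,0,0],[0,0,0]]
    - [0,[0,0,0],[0,0,0]]
    - [0,[0,0,0],[0,0,0]]
    - [0,[0,0,0],[0,0,0]]
  force: 40

```text
time_s: 10.68
tool_pos: [0.5469, 0.1273, 0.2033]
tool_rot: [178.9, -1.6, 70.2]
force: [2.2, -0.8, 0.9]
grip_width: 0.0378
```

```bash
python3 -c "
from h import *
st()"
```

```text
t 10.68 p [0.5469 0.1273 0.2033] rot [178.9  -1.6  70.2] q [ 24.  11. -43.  98.   7.  73. -41.] F [ 2.2 -0.8  0.9] w 0.0378
```

Call:
servo_tool:
  plan:
    - [0,[0,0,-0.6],[0,0,0]]
    - [0,[0,0,-0.6],[0,0,0]]
    - [0,[0,0,-0.6],[0,0,0]]
    - [0,[0,0,-0.6],[0,0,0]]
    - [0,[0,0,-0.4],[0,0,0]]

```text
time_s: 11.1
tool_pos: [0.5466, 0.1273, 0.2214]
tool_rot: [179.3, -1.9, 70.1]
force: [6.3, 2.3, -12.9]
grip_width: 0.0376
```

```bash
python3 -c "
from h import *
import pickle
st()
o,c=grab('side'); pickle.dump((o,c),open('side2.pkl','wb'))
im=c['image'][170:300,170:290]
cv2.imwrite('pics/side2.png',cv2.resize(im,None,fx=4.5,fy=4.5,interpolation=cv2.INTER_CUBIC))
org=np.array([.53,.178])
for h in (.035,.05,.055,.07): print(h,proj(c,(*org,.1+h)))
print('collar top',proj(c,(*org,.1)))"
```

```text
t 11.1 p [0.5466 0.1273 0.2214] rot [179.3  -1.9  70.1] q [ 24.  10. -44.  96.   6.  75. -40.] F [  6.3   2.3 -12.9] w 0.0376
0.035 [223.78287766 234.14035737]
0.05 [223.43933831 229.04651701]
0.055 [223.32314115 227.32242749]
0.07 [222.96937221 222.06968202]
collar top [224.5560963  245.58637331]
```

Call:
servo_tool:
  plan:
    - [0,[0,0,-0.7],[0,0,0]]
    - [0,[0,0,-0.7],[0,0,0]]
    - [0,[0,0,-0.6],[0,0,0]]
    - [0,[0,0,-0.3],[0,0,0]]

```text
time_s: 11.48
tool_pos: [0.5465, 0.1273, 0.2356]
tool_rot: [179.6, -2.1, 70.1]
force: [6.1, 2.1, -13.2]
grip_width: 0.0375
```

```bash
python3 -c "
from h import *
import pickle
st()
o,c=grab('side'); pickle.dump((o,c),open('side3.pkl','wb'))
x=c['image'][205:265,205:245]
b,g,r=[x[...,i].astype(int) for i in range(3)]
m=(r-b>70)&(g-b>15); ys,xs=np.nonzero(m); print('orange',m.sum(), (ys.min()+205,ys.max()+205,xs.min()+205,xs.max()+205) if m.any() else None)
im=c['image'][150:290,150:290]
cv2.imwrite('pics/side3.png',cv2.resize(im,None,fx=4.2,fy=4.2,interpolation=cv2.INTER_CUBIC))"
```

```text
t 11.48 p [0.5465 0.1273 0.2356] rot [179.6  -2.1  70.1] q [ 24.  10. -44.  95.   5.  77. -40.] F [  6.1   2.1 -13.2] w 0.0375
orange 36 (np.int64(208), np.int64(247), np.int64(222), np.int64(244))
```

View pics/side3.png

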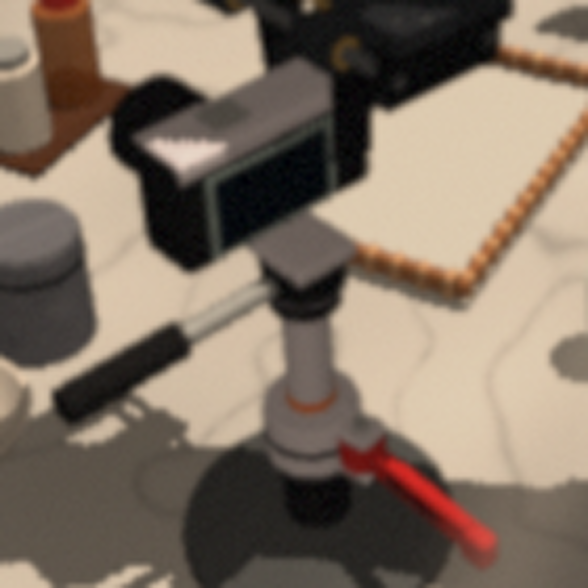

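```bash
python3 -c "
from h import *
import pickle
o,c=pickle.load(open('side3.pkl','rb'))
im=c['image'].astype(int)
for u in (221,223,225,227): print(u,[(v,tuple(im[v,u,::-1])) for v in range(238,256)])
org=np.array([.53,.178]); cam=ray(c,(224,245))[0][:2]; d=(cam-org)/np.linalg.norm(cam-org)
for r,z in ((.013,.1),(.013,.103),(.013,.106),(.027,.1),(-.027,.1)): print(r,z,proj(c,(*(org+d*r),z)))
"
```

```text
221 [(238, (np.int64(113), np.int64(100), np.int64(94))), (239, (np.int64(114), np.int64(103), np.int64(96))), (240, (np.int64(112), np.int64(101), np.int64(94))), (241, (np.int64(113), np.int64(100), np.int64(94))), (242, (np.int64(113), np.int64(101), np.int64(95))), (243, (np.int64(112), np.int64(100), np.int64(94))), (244, (np.int64(113), np.int64(100), np.int64(92))), (245, (np.int64(115), np.int64(90), np.int64(78))), (246, (np.int64(119), np.int64(73), np.int64(54))), (247, (np.int64(120), np.int64(72), np.int64(51))), (248, (np.int64(112), np.int64(84), np.int64(73))), (249, (np.int64(108), np.int64(94), np.int64(87))), (250, (np.int64(108), np.int64(96), np.int64(90))), (251, (np.int64(108), np.int64(97), np.int64(91))), (252, (np.int64(111), np.int64(100), np.int64(94))), (253, (np.int64(115), np.int64(103), np.int64(96))), (254, (np.int64(118), np.int64(104), np.int64(99))), (255, (np.int64(117), np.int64(103), np.int64(98)))]
223 [(238, (np.int64(115), np.int64(103), np.int64(97))), (239, (np.int64(115), np.int64(103), np.int64(97))), (240, (np.int64(115), np.int64(103), 
[... 2192 characters left out ...]
4), np.int64(67), np.int64(46))), (247, (np.int64(112), np.int64(78), np.int64(63))), (248, (np.int64(109), np.int64(90), np.int64(81))), (249, (np.int64(109), np.int64(96), np.int64(91))), (250, (np.int64(108), np.int64(97), np.int64(91))), (251, (np.int64(110), np.int64(98), np.int64(92))), (252, (np.int64(115), np.int64(103), np.int64(96))), (253, (np.int64(118), np.int64(105), np.int64(98))), (254, (np.int64(118), np.int64(105), np.int64(99))), (255, (np.int64(116), np.int64(104), np.int64(97)))]
0.013 0.1 [224.83311457 249.68074224]
0.013 0.103 [224.76806044 248.71953375]
0.013 0.106 [224.70272405 247.75396894]
0.027 0.1 [225.14000561 254.21273008]
-0.027 0.1 [224.00391303 237.41503086]
```

Ring is just showing at (311,405), but at this scale I can't tell partly from fully out. I'll release and touch the camera's flat top with the closed fingertips to read its height, which should be 0.273 at ring-just-out.

Call:
servo_tool:
  plan:
    - [0.8,[0,0,0],[0,0,0]]
    - [0.8,[0,0,0],[0,0,0]]
    - [0.8,[0,0,0],[0,0,0]]
    - [0.8,[0,0,-2.5],[0,0,0]]
    - [0.8,[0,0,-3.5],[0.3,-1,0]]
    - [0,[1,0,-1.5],[0.3,-1,0]]
    - [0,[1.2,0,0],[0,0,0]]
    - [0,[0.2,0,0],[0,0,0]]
    - [0,[0,0,0],[0,0,0]]
    - [0,[0,0,0],[0,0,0]]
    - [0,[0,0,0],[0,0,0]]

```text
time_s: 12.45
tool_pos: [0.5515, 0.1467, 0.3143]
tool_rot: [-179.6, 0.2, 70.1]
force: [-0.3, -0.1, -0.0]
grip_width: 0.0374
```

```bash
python3 -c "
from h import *
o=st()
c=grab('wrist')[1]; cv2.imwrite('pics/wrist4.png',cv2.resize(c['image'],(800,600)))
x=c['image'];print(proj(c,(*o['tool_pos'][:2],.273),o)*1.5625)
"
```

```text
t 12.45 p [0.5515 0.1467 0.3143] rot [-179.6    0.2   70.1] q [ 21.  11. -45.  85.   8.  88. -43.] F [-0.3 -0.1 -0. ] w 0.0374
[397.82014726 336.40713917]
```

View pics/wrist4.png

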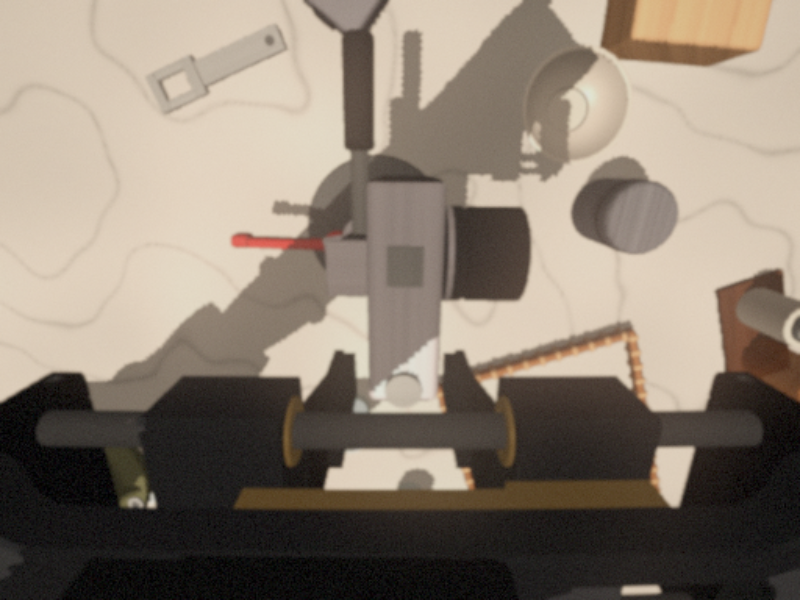

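Call:
servo_tool:
  plan:
    - [0,[0,0,0],[0,0,0]]
    - [0,[0,0,0],[0,0,0]]
    - [0,[0,0,1.5],[0,0,0]]
    - [0,[0,0,1.5],[0,0,0]]
    - [0,[0,0,0],[0,0,0]]

```text
time_s: 12.92
tool_pos: [0.5507, 0.1436, 0.2824]
tool_rot: [-179.6, 0.4, 69.9]
force: [-0.9, 0.3, 0.0]
grip_width: 0.0035
```

```bash
python3 -c "
from h import *
o=st()"
```

```text
t 12.92 p [0.5507 0.1436 0.2824] rot [-179.6    0.4   69.9] q [ 21.  12. -44.  88.   8.  84. -44.] F [-0.9  0.3  0. ] w 0.0035
```

Call:
servo_tool:
  plan:
    - [0,[0,0,0.3],[0,0,0]]
    - [0,[0,0,0.3],[0,0,0]]

```text
time_s: 13.08
tool_pos: [0.5506, 0.1429, 0.2766]
tool_rot: [-179.6, 0.4, 69.8]
force: [-0.7, -0.1, -0.3]
grip_width: 0.0007
```

Call:
servo_tool:
  plan:
    - [0,[0,0,0.25],[0,0,0]]
    - [0,[0,0,0.1],[0,0,0]]

```text
time_s: 13.25
tool_pos: [0.5508, 0.1429, 0.2743]
tool_rot: [-179.6, 0.4, 69.8]
force: [-2.4, -0.2, 3.6]
grip_width: 0.0007
```

Call:
servo_tool:
  plan:
    - [0,[0,0,0.1],[0,0,0]]

```text
time_s: 13.33
tool_pos: [0.5508, 0.1429, 0.2741]
tool_rot: [-179.7, 0.4, 69.8]
force: [-2.8, -1.0, 4.1]
grip_width: 0.0004
```

Call:
servo_tool:
  plan:
    - [0,[0,0,0.1],[0,0,0]]

```text
time_s: 13.42
tool_pos: [0.5508, 0.143, 0.2738]
tool_rot: [-179.7, 0.4, 69.8]
force: [-1.6, -0.5, 3.8]
grip_width: 0.0003
```

Contact is at 0.274, so the column is at about 0.056 and the ring is just out. Next I raise, turn the tool half round and shut the lever.

Call:
servo_tool:
  plan:
    - [0,[0,0,-4],[0,0,0]]
    - [0,[0,0,-3],[0,0,-6.9]]
    - [0,[0,0,0],[0,0,-6.9]]
    - [0,[0,0,0],[0,0,-6.9]]
    - [0,[0,0,0],[0,0,-6.9]]
    - [0,[0,0,0],[0,0,-6.9]]
    - [0,[0,0,0],[0,0,-6.9]]
    - [0,[0,0,0],[0,0,-6.9]]
    - [0,[0,0,0],[0,0,-6.9]]
    - [0,[0,0,0],[0,0,-6.9]]
    - [0,[0,0,0],[0,0,-6.9]]
    - [0,[0,0,0],[0,0,-6.9]]
    - [0,[0,0,0],[0,0,-6.9]]
    - [0,[0,0,0],[0,0,-6.9]]
    - [0,[0,0,0],[0,0,-6.9]]
    - [0,[0,0,0],[0,0,-6.9]]
    - [0,[0,0,0],[0,0,-6.9]]

```text
time_s: 14.83
tool_pos: [0.5536, 0.1446, 0.3423]
tool_rot: [-179.9, -0.2, -175.7]
force: [-0.4, -0.0, 0.1]
grip_width: 0.0006
```

```bash
python3 -c "
from h import *
o=st(); print(rel((.427,.258,.33)))"
```

```text
t 14.83 p [0.5536 0.1446 0.3423] rot [-179.9   -0.2 -175.7] q [ 32.  14. -59.  81.  12.  91.  68.] F [-0.4 -0.   0.1] w 0.0006
[11.77 12.25  1.26]
```

Call:
servo_tool:
  plan:
    - [0,[2.4,2.5,0],[0,0,0]]
    - [0,[2.4,2.5,0],[0,0,0]]
    - [0,[2.4,2.5,0],[0,0,0]]
    - [0,[2.4,2.5,0],[0,0,0]]
    - [0,[2.2,2.3,0],[0,0,0]]
    - [0,[0,0,1],[0,0,0]]
    - [0,[0,0,4],[0,0,0]]
    - [0,[0,0,4],[0,0,0]]
    - [0,[0,0,4],[0,0,0]]
    - [0,[0,0,4],[0,0,0]]
    - [0,[0,0,3],[0,0,0]]

```text
time_s: 15.75
tool_pos: [0.4308, 0.2682, 0.1407]
tool_rot: [179.7, 1.3, -175.4]
force: [0.5, -1.1, -0.8]
grip_width: 0.0001
```

```bash
python3 -c "
from h import *
o=st(); print(rel((.427,.25,.073)))"
```

```text
t 15.75 p [0.4308 0.2682 0.1407] rot [ 179.7    1.3 -175.4] q [ 25.  11. -65. 108.  11.  66.  51.] F [ 0.5 -1.1 -0.8] w 0.0001
[ 0.68 -1.82  6.75]
```

Call:
servo_tool:
  plan:
    - [0,[0.2,-0.3,3.5],[0,0,0]]
    - [0,[0.2,-0.3,2.8],[0,0,0]]
    - [0,[0,0,0.7],[0,0,0]]
    - [0,[0,0,0.2],[0,0,0]]

```text
time_s: 16.08
tool_pos: [0.4248, 0.2608, 0.0589]
tool_rot: [179.7, 0.8, -175.2]
force: [0.3, 0.1, 0.9]
grip_width: 0.0004
```

```bash
python3 -c "
from h import *
o=st()
for p in [(.4274,.2293),(.4158,.2031),(.4138,.1745),(.4216,.147),(.4335,.1291),(.4406,.1219),(.446,.1175)]: print(rel((*p,.073)))"
```

```text
t 16.08 p [0.4248 0.2608 0.0589] rot [ 179.7    0.8 -175.2] q [ 21.  17. -62. 114.  18.  58.  46.] F [0.3 0.1 0.9] w 0.0004
[-0.01 -3.15 -1.42]
[ 1.36 -5.67 -1.46]
[ 1.8  -8.5  -1.47]
[  1.25 -11.31  -1.48]
[  0.21 -13.19  -1.47]
[ -0.43 -13.97  -1.47]
[ -0.93 -14.45  -1.46]
```

Call:
servo_tool:
  plan:
    - [0,[0,-1.6,-1.2],[0,0,0]]
    - [0,[0,-1.5,0],[0,0,0]]
    - [0,[0.7,-1.3,0],[0,0,0]]
    - [0,[0.7,-1.3,0],[0,0,0]]
    - [0,[0.2,-1.4,0],[0,0,0]]
    - [0,[0.2,-1.4,0],[0,0,0]]
    - [0,[-0.3,-1.4,0],[0,0,0]]
    - [0,[-0.3,-1.4,0],[0,0,0]]

```text
time_s: 16.75
tool_pos: [0.4288, 0.1576, 0.0816]
tool_rot: [179.0, 1.9, -174.5]
force: [-0.5, 4.7, -2.7]
grip_width: 0.0002
```

```bash
python3 -c "
from h import *
o=st()
for p in [(.4216,.147),(.4335,.1291),(.4406,.1219),(.446,.1175)]: print(rel((*p,.073)))"
```

```text
t 16.75 p [0.4288 0.1576 0.0816] rot [ 179.     1.9 -174.5] q [ 40.   5. -64. 119.   5.  57.  69.] F [-0.5  4.7 -2.7] w 0.0002
[ 0.85 -1.    0.81]
[-0.16 -2.89  0.81]
[-0.8  -3.68  0.82]
[-1.29 -4.17  0.83]
```

Call:
servo_tool:
  plan:
    - [0,[0.4,-1.0,0.7],[0,0,0]]
    - [0,[-0.2,-1.1,0.2],[0,0,0]]
    - [0,[-0.5,-1.0,0.1],[0,0,0]]
    - [0,[-0.5,-0.8,0.1],[0,0,0]]
    - [0,[-0.6,-0.6,0.1],[0,0,0]]

```text
time_s: 17.17
tool_pos: [0.45, 0.1203, 0.077]
tool_rot: [178.6, 2.2, -174.4]
force: [-30.0, 21.1, 18.2]
grip_width: -0.0002
```

```bash
python3 -c "
from h import *
o=st(); print(rel((.446,.1175,.073)), rel((.452,.115,.073)))"
```

```text
t 17.17 p [0.45   0.1203 0.077 ] rot [ 178.6    2.2 -174.4] q [ 43.   7. -62. 118.   6.  56.  73.] F [-30.   21.1  18.2] w -0.0002
[ 0.44 -0.25  0.38] [-0.13 -0.56  0.39]
```

Call:
servo_tool:
  plan:
    - [0,[1.5,0.6,0],[0,0,0]]
    - [0,[0,0,-3],[0,0,0]]
    - [0,[0,0,-4],[0,0,0]]
    - [0,[0,0,-4],[0,0,0]]
    - [0,[0,0,-4],[0,0,0]]
    - [0,[0,0,-4],[0,0,0]]
    - [0,[0,0,-4],[0,0,0]]
    - [0,[0,0,-2],[0,0,0]]

```text
time_s: 17.83
tool_pos: [0.425, 0.1187, 0.3359]
tool_rot: [178.3, 1.7, -174.0]
force: [1.4, 0.2, 0.4]
grip_width: 0.0006
```

```bash
python3 -c "
from h import *
import pickle
o=st()
o,c=grab('side'); pickle.dump((o,c),open('side5.pkl','wb'))
s,cs=grab('scene'); pickle.dump((s,cs),open('scene5.pkl','wb'))
a=cv2.resize(c['image'][150:290,150:290],(560,560),interpolation=cv2.INTER_CUBIC)
cv2.imwrite('pics/side5.png',a)
def red(c):
    x=c['image'].astype(int); m=(x[...,2]>120)&(x[...,1]<50)&(x[...,0]<50); ys,xs=np.nonzero(m); return sorted(zip(xs,ys))
from m1 import *
" | head -1
python3 - <<'E'
import sys; sys.argv=['x']
from h import *
import pickle
c=pickle.load(open('side5.pkl','rb'))[1]
# predicted lever tips shut / open
piv=np.array([.4958,.1831])
for th in (0,.3,.7,1.5):
    a=np.radians(-113)-th; print(th,proj(c,(*(piv+.1*np.array([np.cos(a),np.sin(a)])),.0825))-150)
E
```

```text
t 17.83 p [0.425  0.1187 0.3359] rot [ 178.3    1.7 -174. ] q [ 45. -15. -51. 100. -13.  88.  92.] F [1.4 0.2 0.4] w 0.0006
0 [119.09882025  86.63230536]
0.3 [126.51885263  93.92436118]
0.7 [131.5316611  105.96923084]
1.5 [120.50802726 131.4436187 ]
```

View pics/side5.png

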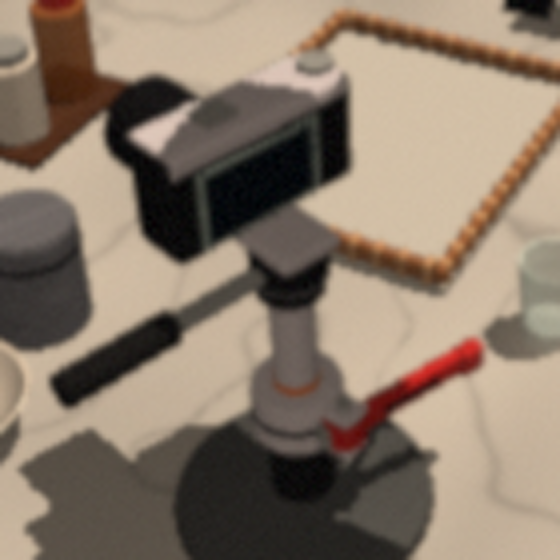

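Lever tip is at (475,350), which is the predicted shut position. The ring is just out at (298,388), and the camera held its height. Next is the pan handle.

Call:
servo_tool:
  plan:
    - [0,[0,0,0],[0,0,6.8]]
    - [0,[0,0,0],[0,0,6.8]]
    - [0,[0,0,0],[0,0,6.8]]
    - [0,[0,0,0],[0,0,6.8]]
    - [0,[0,0,0],[0,0,6.8]]
    - [0,[0,0,0],[0,0,6.8]]
    - [0,[0,0,0],[0,0,6.8]]
    - [0,[0,0,0],[0,0,6.8]]
    - [0,[0,0,0],[0,0,6.8]]
    - [0,[0,0,0],[0,0,6.8]]
    - [0,[0,0,0],[0,0,6.8]]
    - [0,[0,0,0],[0,0,6.8]]
    - [0,[0,0,0],[0,0,6.8]]
    - [0,[0,0,0],[0,0,6.8]]
    - [0,[0,0,0],[0,0,6.8]]
    - [0,[0,0,0],[0,0,6.8]]
    - [0,[0,0,0],[0,0,6.8]]

```text
time_s: 19.35
tool_pos: [0.4289, 0.1178, 0.3327]
tool_rot: [179.5, -2.2, 65.4]
force: [-0.6, -0.0, -0.0]
grip_width: 0.0005
```

```bash
python3 -c "
from h import *
o=st(); print(rel((.513,.308,.33)))"
```

```text
t 19.35 p [0.4289 0.1178 0.3327] rot [179.5  -2.2  65.4] q [ 53. -17. -57.  99. -16.  89. -27.] F [-0.6 -0.  -0. ] w 0.0005
[20.77 -0.28  1.05]
```

Call:
servo_tool:
  plan:
    - [0,[3.4,0,0],[0,-1,-2]]
    - [0,[3.4,0,0],[0,-1,-2]]
    - [0,[3.4,0.2,0],[0,0,0]]
    - [0,[3.4,0.2,0],[0,0,0]]
    - [0,[3.4,0.2,0],[0,0,0]]
    - [0,[3.4,0.2,0],[0,0,0]]
    - [0,[0,0,1],[0,0,0]]

```text
time_s: 19.93
tool_pos: [0.5127, 0.2828, 0.3227]
tool_rot: [179.5, 0.0, 68.1]
force: [-2.4, 1.1, 0.8]
grip_width: 0.0004
```

```bash
python3 -c "
from h import *
o=st(); print(rel((.513,.308,.17)))
p=.09"
```

```text
t 19.93 p [0.5127 0.2828 0.3227] rot [179.5   0.   68.1] q [ 24.  22. -72.  82.  21.  91. -69.] F [-2.4  1.1  0.8] w 0.0004
[ 2.35 -1.04 15.26]
```

Call:
servo_tool:
  plan:
    - [0,[1.2,-0.5,3],[0,0,0]]
    - [0,[1.0,-0.5,3.8],[0,0,0]]
    - [0,[0.4,0,3.8],[0,0,0]]
    - [0,[0,0,3],[0,0,0]]
    - [0,[0,0,1],[0,0,0]]

```text
time_s: 20.35
tool_pos: [0.5128, 0.3213, 0.1678]
tool_rot: [180.0, -0.4, 68.9]
force: [-0.3, -0.0, -0.3]
grip_width: 0.0002
```

```bash
cat >> h.py <<'E'
def pan():
    o=st(); d=o['tool_pos'][:2]-np.array([.53,.178]); y=np.radians(o['tool_rot'][2]); u=np.array([np.cos(y),np.sin(y)]); t=np.array([u[1],-u[0]])
    print('x,y in tool from axis',d@u,d@t,'r',np.linalg.norm(d),'ang',np.degrees(np.arctan2(d[1],d[0])))
E
python3 -c "
from h import *
pan()"
```

```text
t 20.35 p [0.5128 0.3213 0.1678] rot [180.   -0.4  68.9] q [ 17.  29. -67.  93.  27.  76. -75.] F [-0.3 -0.  -0.3] w 0.0002
x,y in tool from axis 0.1275148558864749 -0.0675992568093389 r 0.14432497355940663 ang 96.8562451302578
```

Call:
servo_tool:
  plan:
    - [0,[0,2,0],[0,0,0]]
    - [0,[0,2,0],[0,0,0]]
    - [0,[0.1,1.2,0],[0,0,6]]
    - [0,[0.1,1.3,0],[0,0,6]]
    - [0,[0.2,1.3,0],[0,0,6]]
    - [0,[0.2,1.3,0],[0,0,6]]
    - [0,[0.2,1.3,0],[0,0,6]]
    - [0,[0.2,1.3,0],[0,0,6]]

```text
time_s: 21.02
tool_pos: [0.6167, 0.2715, 0.1656]
tool_rot: [-179.1, -0.1, 31.9]
force: [-0.2, 1.2, -0.6]
grip_width: 0.0002
```

```bash
python3 -c "
from h import *
pan()"
```

```text
t 21.02 p [0.6167 0.2715 0.1656] rot [-1.791e+02 -1.000e-01  3.190e+01] q [  13.   33.  -55.   82.   27.   78. -101.] F [-0.2  1.2 -0.6] w 0.0002
x,y in tool from axis 0.12301565002201634 -0.03344741816446664 r 0.1274816846931664 ang 47.1529316736954
```

Call:
servo_tool:
  plan:
    - [0,[0.2,1.4,0],[-0.2,0,5]]
    - [0,[0.2,1.4,0],[-0.2,0,5]]
    - [0,[0.1,1.4,0],[-0.2,0,5]]
    - [0,[0.1,1.4,0],[0,0,5]]
    - [0,[0,1.4,0],[0,0,5]]
    - [0,[0,1.4,0],[0,0,4]]

```text
time_s: 21.52
tool_pos: [0.6538, 0.1968, 0.1694]
tool_rot: [-179.0, -0.1, 1.5]
force: [0.4, 1.3, -1.0]
grip_width: 0.0007
```

```bash
python3 -c "
from h import *
pan(); print(rel((.6574,.184,.168)))"
```

```text
t 21.52 p [0.6538 0.1968 0.1694] rot [-1.79e+02 -1.00e-01  1.50e+00] q [  16.   31.  -49.   81.   23.   77. -122.] F [ 0.4  1.3 -1. ] w 0.0007
x,y in tool from axis 0.1241936675421053 -0.01563136773804143 r 0.12517350644174213 ang 8.628691180841036
[0.33 1.29 0.12]
```

Pushing gently until the stop shows as force.

Call:
servo_tool:
  plan:
    - [0,[0,0.9,0],[0,0,2]]
    - [0,[0,0.6,0],[0,0,2]]

```text
time_s: 21.68
tool_pos: [0.6554, 0.1793, 0.1704]
tool_rot: [-178.8, -0.1, -3.0]
force: [-0.6, 1.2, -0.8]
grip_width: 0.0004
```

Call:
servo_tool:
  plan:
    - [0,[0,0.5,0],[0,0,0]]

```text
time_s: 21.77
tool_pos: [0.6553, 0.1739, 0.1708]
tool_rot: [-178.8, -0.2, -3.1]
force: [-0.6, 2.2, -0.8]
grip_width: 0.0003
```

Call:
servo_tool:
  plan:
    - [0,[0,0.5,0],[0,0,0]]

```text
time_s: 21.85
tool_pos: [0.6549, 0.1722, 0.1712]
tool_rot: [-178.4, -0.2, -2.9]
force: [3.1, 13.6, -5.1]
grip_width: 0.0006
```

Call:
servo_tool:
  plan:
    - [0,[0,-2,0],[0,0,0]]
    - [0,[0,-1,-3],[0,0,0]]
    - [0,[0,0,-4],[0,0,0]]
    - [0.7,[0,0,-4],[0,0,0]]
    - [0.7,[0,0,-4],[-0.3,0,-6.8]]
    - [0.7,[0,0,0],[-0.3,0,-6.8]]
    - [0.7,[0,0,0],[-0.3,0,-6.8]]
    - [0.7,[0,0,0],[-0.3,0,-6.8]]
    - [0.7,[0,0,0],[0,0,-6.8]]
    - [0.7,[0,0,0],[0,0,-6.8]]
    - [0.7,[0,0,0],[0,0,-6.8]]
    - [0.7,[0,0,0],[0,0,-6.8]]
    - [0.7,[0,0,0],[0,0,-6.8]]
    - [0.7,[0,0,0],[0,0,-6.8]]
    - [0.7,[0,0,0],[0,0,-6.8]]
    - [0.7,[0,0,0],[0,0,-6.8]]
    - [0.7,[0,0,0],[0,0,-6.8]]
    - [0.7,[0,0,0],[0,0,-6.8]]

```text
time_s: 23.35
tool_pos: [0.6526, 0.1981, 0.334]
tool_rot: [179.2, 0.0, 97.5]
force: [-0.0, 1.0, 0.4]
grip_width: 0.0608
```

```bash
python3 -c "
from h import *
o=st(); print(rel((.50,-.27,.36)))"
```

```text
t 23.35 p [0.6526 0.1981 0.334 ] rot [179.2   0.   97.5] q [ 21.  34. -68.  66.  32.  97. -30.] F [-0.   1.   0.4] w 0.0608
[-44.41 -21.22  -2.86]
```

Call:
servo_tool:
  plan:
    - [0.7,[-3.4,-1.6,-0.2],[0,0,0.5]]
    - [0.7,[-3.4,-1.6,-0.2],[0,0,0.5]]
    - [0.7,[-3.4,-1.6,-0.2],[0,0,0.5]]
    - [0.7,[-3.4,-1.6,-0.2],[0,0,0.5]]
    - [0.7,[-3.4,-1.6,-0.2],[0,0,0.5]]
    - [0.7,[-3.4,-1.6,-0.2],[0,0,0.5]]
    - [0.7,[-3.4,-1.6,-0.2],[0,0,0.5]]
    - [0.7,[-3.4,-1.6,-0.2],[0,0,0.5]]
    - [0.7,[-3.4,-1.6,-0.2],[0,0,0.5]]
    - [0.7,[-3.4,-1.6,-0.2],[0,0,0.5]]
    - [0.7,[-3.4,-1.6,-0.2],[0,0,0.5]]
    - [0.7,[-3.4,-1.6,-0.2],[0,0,0.5]]
    - [0.7,[-3.0,-1.6,-0.2],[0,0,0.5]]
    - [0.7,[0,0,0],[0,0,0]]

```text
time_s: 24.52
tool_pos: [0.4765, -0.2752, 0.3557]
tool_rot: [179.7, 0.5, 93.0]
force: [-0.6, -1.9, -0.7]
grip_width: 0.061
```

```bash
python3 -c "
from h import *
import pickle
o=st()
o,c=grab('wrist'); pickle.dump((o,c),open('wrist6.pkl','wb'))
pickle.dump(grab('scene'),open('scene6.pkl','wb'));pickle.dump(grab('side'),open('side6.pkl','wb'))
cv2.imwrite('pics/wrist6.png',cv2.resize(c['image'],(800,600),interpolation=cv2.INTER_CUBIC))"
```

```text
t 24.52 p [ 0.4765 -0.2752  0.3557] rot [179.7   0.5  93. ] q [ 90.  15. -75.  83.  15.  92.  19.] F [-0.6 -1.9 -0.7] w 0.061
```

View pics/wrist6.png

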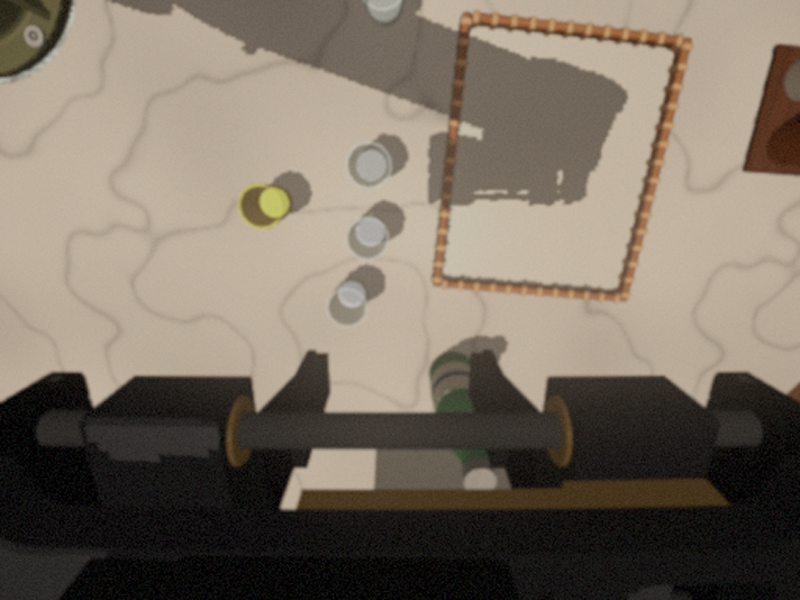

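Wrist view: glasses at (370,163), (368,235) and (348,303), the fourth at (383,5), and the yellow decoy at (265,205). Tray corners are at (464,14), (690,42), (626,298) and (436,284), and the bottle's foot is near (452,370).

Run:
```python
from h import *
import pickle
o,c=pickle.load(open('wrist6.pkl','rb')); k=1/1.5625
A=lambda u,z:np.round(atz(c,np.array(u)*k,z,o)[:2],4)
for n,r,f in (('g2',(370,165),(371,163)),('g3',(368,239),(370,233)),('g4',(347,306),(351,293)),('g1',(384,2),(383,8))): print(n,'rim',A(r,.066),'foot',A(f,.003))
T=np.array([A(u,.024) for u in((464,14),(436,284),(626,298),(690,42))]);print(T, [np.linalg.norm(T[i]-T[i-1]) for i in range(4)],'ctr',T.mean(0))
e=(T[0]-T[1])+(T[3]-T[2]); print('tray y axis deg',np.degrees(np.arctan2(e[1],e[0])))
# glasses in scene vs initial: simple change check
s0=pickle.load(open('scene0.pkl','rb'))[1]['image'].astype(int); s1=pickle.load(open('scene6.pkl','rb'))[1]['image'].astype(int)
for u in ((363,314),(318,347),(291,364),(255,379),(250,430)):
    x,y=(np.array(u)*k).astype(int); print(u,np.abs(s0[y-10:y+10,x-8:x+8]-s1[y-10:y+10,x-8:x+8]).mean())
```

```text
g2 rim [ 0.4444 -0.1896] foot [ 0.4416 -0.1871]
g3 rim [ 0.4446 -0.2668] foot [ 0.443  -0.2698]
g4 rim [ 0.4227 -0.3451] foot [ 0.4208 -0.3486]
g1 rim [ 0.4528 -0.0419] foot [ 0.4493 -0.0269]
[[ 0.5342 -0.0344]
 [ 0.5275 -0.3253]
 [ 0.7692 -0.3314]
 [ 0.7787 -0.0436]] [np.float64(0.2446730267111599), np.float64(0.2909771468689594), np.float64(0.2417769633360466), np.float64(0.2879567502247516)] ctr [ 0.6524   -0.183675]
tray y axis deg 88.39649337755286
(363, 314) 40.47708333333333
(318, 347) 3.134375
(291, 364) 3.0010416666666666
(255, 379) 9.780208333333333
(250, 430) 2.8625
```

```bash
python3 -c "
from h import *
print(rel((.4215,-.347,.12)),rel((.4215,-.347,.022)))"
```

```text
[-7.62 -6.55 23.59] [-7.57 -6.62 33.39]
```

Call:
servo_tool:
  plan:
    - [0.7,[-1.3,-1.1,3.6],[0,0,0.6]]
    - [0.7,[-1.3,-1.1,3.6],[0,0,0.6]]
    - [0.7,[-1.3,-1.1,3.6],[0,0,0.6]]
    - [0.7,[-1.3,-1.1,3.6],[0,0,0.6]]
    - [0.7,[-1.3,-1.1,3.6],[0,0,0.6]]
    - [0.7,[-1.1,-1.1,3.6],[0,0,0]]
    - [0.7,[0,0,1.5],[0,0,0]]

```text
time_s: 25.25
tool_pos: [0.4323, -0.3326, 0.1231]
tool_rot: [178.9, 0.8, 92.7]
force: [-1.4, -0.3, -0.4]
grip_width: 0.0611
```

```bash
python3 -c "
from h import *
st();print(rel((.4215,-.347,.022)))"
```

```text
t 25.25 p [ 0.4323 -0.3326  0.1231] rot [178.9   0.8  92.7] q [ 93.  22. -68. 105.  22.  67.  20.] F [-1.4 -0.3 -0.4] w 0.0611
[-1.24 -1.33 10.1 ]
```

Call:
servo_tool:
  plan:
    - [0.75,[-0.9,-0.9,1.5],[0.5,0,0.8]]
    - [0.75,[-0.5,-0.5,1.5],[0.5,0,0.8]]
    - [0.75,[0,0,1],[0,0,0]]

```text
time_s: 25.5
tool_pos: [0.4208, -0.3415, 0.0791]
tool_rot: [-180.0, 0.7, 91.7]
force: [0.1, 0.9, -0.8]
grip_width: 0.0645
```

```bash
python3 -c "
from h import *
st();print(rel((.4215,-.347,.022)))"
```

```text
t 25.5 p [ 0.4208 -0.3415  0.0791] rot [-180.     0.7   91.7] q [ 91.  25. -65. 107.  26.  64.  18.] F [ 0.1  0.9 -0.8] w 0.0645
[-0.49  0.06  5.72]
```

Call:
servo_tool:
  plan:
    - [0.75,[-0.4,0,3],[0,0,0]]
    - [0.75,[-0.3,0,2.2],[0,0,0]]
    - [0.75,[0,0,0.3],[0,0,0]]
    - [0,[0,0,0],[0,0,0]]
    - [0,[0,0,0],[0,0,0]]
    - [0,[0,0,0],[0,0,0]]
    - [0,[0,0,0],[0,0,0]]
  force: 20

```text
time_s: 26.08
tool_pos: [0.4294, -0.3424, 0.0257]
tool_rot: [179.7, 0.7, 92.5]
force: [0.2, -0.0, -0.2]
grip_width: 0.0486
```

```bash
python3 -c "
from h import *
st();print(rel((.59,-.275,.1)))"
```

```text
t 26.08 p [ 0.4294 -0.3424  0.0257] rot [179.7   0.7  92.5] q [ 86.  30. -61. 108.  31.  59.  15.] F [ 0.2 -0.  -0.2] w 0.0486
[ 5.92 16.38 -7.41]
```

Call:
servo_tool:
  plan:
    - [0,[0,0,0],[0,0,0]]
    - [0,[0,0,0],[0,0,0]]

```text
time_s: 26.25
tool_pos: [0.4308, -0.3429, 0.0279]
tool_rot: [179.5, 0.9, 92.6]
force: [0.4, -0.1, -1.2]
grip_width: 0.048
```

```bash
python3 -c "
from h import *
st()"
```

```text
t 26.25 p [ 0.4308 -0.3429  0.0279] rot [179.5   0.9  92.6] q [ 86.  29. -61. 108.  31.  59.  15.] F [ 0.4 -0.1 -1.2] w 0.048
```

Call:
servo_tool:
  plan:
    - [0,[0,0,-2],[0,0,0]]
    - [0,[0,0,-3.5],[0,0,0]]
    - [0,[0,0,-2],[0,0,0.5]]
    - [0,[1.2,3.3,0],[0,0,0.5]]
    - [0,[1.2,3.3,0],[0,0,0.5]]
    - [0,[1.2,3.3,0],[0,0,0.5]]
    - [0,[1.2,3.3,0],[0,0,0.5]]
    - [0,[1.2,3.0,0],[0,0,0.5]]
    - [0,[0,0,0.5],[0,0,0]]

```text
time_s: 27.0
tool_pos: [0.5929, -0.2897, 0.1056]
tool_rot: [179.3, 1.3, 88.0]
force: [-0.6, 2.4, 0.3]
grip_width: 0.0481
```

```bash
python3 -c "
from h import *
st();print(rel((.59,-.275,.034)))"
```

```text
t 27.0 p [ 0.5929 -0.2897  0.1056] rot [179.3   1.3  88. ] q [ 65.  36. -58.  89.  32.  72.  -0.] F [-0.6  2.4  0.3] w 0.0481
[ 1.62 -0.42  7.12]
```

Call:
servo_tool:
  plan:
    - [0,[0.9,-0.3,2.5],[0,0.3,0]]
    - [0,[0.6,-0.3,2.5],[0,0,0]]
    - [0,[0,-0.1,1.2],[0,0,0]]

```text
time_s: 27.25
tool_pos: [0.5933, -0.2733, 0.0455]
tool_rot: [178.8, 1.0, 88.2]
force: [-0.9, 0.1, -2.0]
grip_width: 0.0479
```

```bash
python3 -c "
from h import *
st();print(rel((.59,-.275,.034)))"
```

```text
t 27.25 p [ 0.5933 -0.2733  0.0455] rot [178.8   1.   88.2] q [ 63.  38. -56.  93.  35.  66.  -3.] F [-0.9  0.1 -2. ] w 0.0479
[-0.16 -0.35  1.15]
```

Call:
servo_tool:
  plan:
    - [0,[0,-0.1,0.7],[0.6,0,0]]
    - [0,[0,0,0.5],[0,0,0]]

```text
time_s: 27.42
tool_pos: [0.591, -0.2738, 0.0316]
tool_rot: [179.6, 1.0, 88.2]
force: [-0.1, 0.1, -0.3]
grip_width: 0.0479
```

Call:
servo_tool:
  plan:
    - [0,[0,0,0.2],[0,0,0]]

```text
time_s: 27.5
tool_pos: [0.5907, -0.2744, 0.0304]
tool_rot: [179.6, 1.0, 88.2]
force: [-5.5, 2.0, 13.6]
grip_width: 0.048
```

Call:
servo_tool:
  plan:
    - [0.8,[0,0,-0.1],[0,0,0]]
    - [0.8,[0,0,0],[0,0,0]]
    - [0.8,[0,0,0],[0,0,0]]
    - [0.75,[0,0,-2.5],[0,0,0]]
    - [0.75,[0,0,-4],[0,0,0]]
    - [0.75,[0,0,-2.5],[0,0,0]]
    - [0.75,[0.1,-3.6,0],[0,0,0]]
    - [0.75,[0.1,-3.6,0],[0,0,0]]
    - [0.75,[0.1,-3.6,0],[0,0,0]]
    - [0.75,[0.1,-3.6,0],[0,0,0]]

```text
time_s: 28.33
tool_pos: [0.4531, -0.2666, 0.1295]
tool_rot: [178.6, 1.1, 88.2]
force: [-0.9, -0.4, 2.4]
grip_width: 0.0651
```

```bash
python3 -c "
from h import *
import pickle
st();print(rel((.4435,-.268,.022)))
pickle.dump(grab('scene'),open('scene7.pkl','wb'))
S=pickle.load(open('scene7.pkl','rb'))[1];print(proj(S,(.59,-.275,.04))*1.5625)
o,c=grab('wrist'); pickle.dump((o,c),open('wrist7.pkl','wb'))
a=cv2.resize(S['image'][180:330,130:330],(800,600),interpolation=cv2.INTER_CUBIC); cv2.imwrite('pics/scene7.png',a)"
```

```text
t 28.33 p [ 0.4531 -0.2666  0.1295] rot [178.6   1.1  88.2] q [ 89.  18. -70. 107.  19.  66.  11.] F [-0.9 -0.4  2.4] w 0.0651
[ 0.04 -1.21 10.73]
[332.18106305 399.41488731]
```

View pics/scene7.png

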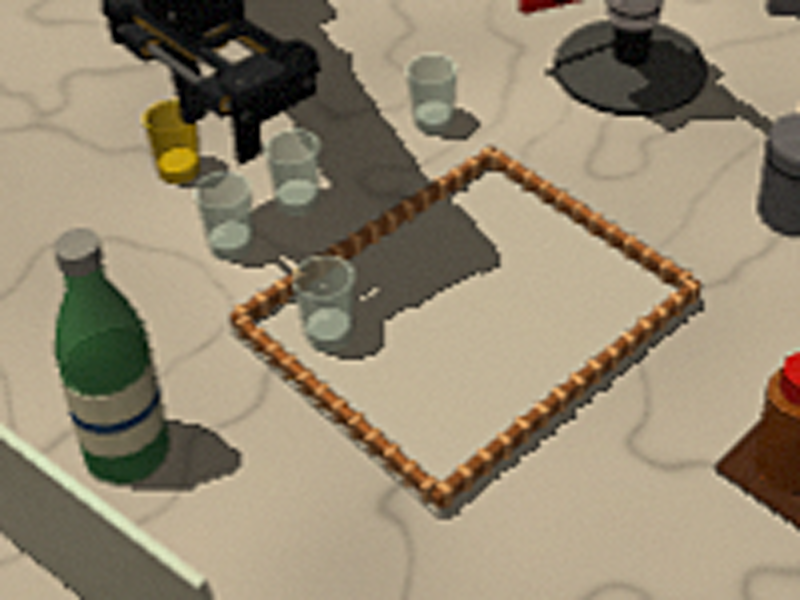

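The first glass is upright on the tray at (326,300). The other glasses are at (225,212), (294,168) and (432,95), and the bottle is at (110,440), all standing.

```bash
python3 -c "
from h import *
import pickle
S=pickle.load(open('scene7.pkl','rb'))[1]
for n,u in (('A',(326,300)),('g3',(225,212)),('g2',(294,168)),('g1',(432,95))): print(n,atz(S,np.array(u)/4+(130,180),.033+.006*(n=='A')))
print('bottle foot',atz(S,np.array((125,470))/4+(130,180),0),'cap',atz(S,np.array((79,243))/4+(130,180),.212))
"
```

```text
A [ 0.58463684 -0.27502494  0.039     ]
g3 [ 0.43813899 -0.26317335  0.033     ]
g2 [ 0.43698808 -0.18479538  0.033     ]
g1 [ 0.45127819 -0.02508184  0.033     ]
bottle foot [ 0.57600986 -0.46744829  0.        ] cap [ 0.56164937 -0.45364848  0.212     ]
```

Call:
servo_tool:
  plan:
    - [0.75,[0,-0.7,2],[0.6,0,0]]
    - [0.75,[0,-0.5,2.5],[0.5,0,0]]
    - [0.75,[0,0,0.5],[0,0,0]]

```text
time_s: 28.68
tool_pos: [0.4338, -0.2774, 0.0805]
tool_rot: [-180.0, 2.0, 87.1]
force: [-0.7, 1.0, -0.5]
grip_width: 0.0654
```

```bash
python3 -c "
from h import *
st();print(rel((.4435,-.268,.022)))"
```

```text
t 28.68 p [ 0.4338 -0.2774  0.0805] rot [-180.     2.    87.1] q [ 87.  20. -67. 111.  23.  62.   8.] F [-0.7  1.  -0.5] w 0.0654
[1.19 0.92 5.81]
```

Call:
servo_tool:
  plan:
    - [0.75,[0.8,0.5,0],[0,1,0]]
    - [0.75,[0.4,0.2,1.5],[0,0.5,0]]
    - [0.75,[0,-0.2,2.5],[0,0,0]]
    - [0.75,[0,-0.1,1.3],[0,0,0]]
    - [0.75,[0,0,0.4],[0,0,0]]

```text
time_s: 29.1
tool_pos: [0.4476, -0.265, 0.0265]
tool_rot: [179.4, 0.4, 87.2]
force: [0.0, 0.3, 0.1]
grip_width: 0.0648
```

```bash
python3 -c "
from h import *
st();print(rel((.4435,-.268,.022)))"
```

```text
t 29.1 p [ 0.4476 -0.265   0.0265] rot [179.4   0.4  87.2] q [ 82.  26. -63. 112.  28.  58.   3.] F [0.  0.3 0.1] w 0.0648
[-0.32 -0.4   0.45]
```

Call:
servo_tool:
  plan:
    - [0,[0,0,0.3],[0,0,0]]
    - [0,[0,0,0.1],[0,0,0]]
    - [0,[0,0,0.1],[0,0,0]]
    - [0,[0,0,0.1],[0,0,0]]
    - [0,[0,0,0.1],[0,0,0]]
    - [0,[0,0,0],[0,0,0]]

```text
time_s: 29.6
tool_pos: [0.4512, -0.2643, 0.0229]
tool_rot: [179.3, 0.4, 87.4]
force: [0.4, -0.1, -1.3]
grip_width: 0.0473
```

Call:
servo_tool:
  plan:
    - [0,[0,0,-2],[0,0,0]]
    - [0,[0,0,-3.5],[0,0,0]]
    - [0,[0,0,-2],[0,0,0]]
    - [0,[2.1,3.4,0],[0,0,0]]
    - [0,[2.1,3.4,0],[0,0,0]]
    - [0,[2.1,3.4,0],[0,0,0]]
    - [0,[2.1,3.2,0],[0,0,0]]
    - [0,[0,0,0.5],[0,0,0]]

```text
time_s: 30.27
tool_pos: [0.5893, -0.2009, 0.0989]
tool_rot: [179.0, 0.8, 85.5]
force: [-0.6, 1.4, -1.0]
grip_width: 0.0474
```

```bash
python3 -c "
from h import *
st();print(rel((.59,-.185,.03)))"
```

```text
t 30.27 p [ 0.5893 -0.2009  0.0989] rot [179.    0.8  85.5] q [ 62.  32. -60.  95.  30.  69. -10.] F [-0.6  1.4 -1. ] w 0.0474
[ 1.69 -0.17  6.86]
```

Call:
servo_tool:
  plan:
    - [0,[0.9,-0.2,2.5],[0.4,0,0]]
    - [0,[0.6,-0.2,2.5],[0,0,0]]
    - [0,[0.1,-0.1,0.9],[0,0,0]]

```text
time_s: 30.52
tool_pos: [0.5922, -0.1825, 0.0406]
tool_rot: [178.9, 0.7, 85.8]
force: [-0.5, -0.5, -1.7]
grip_width: 0.0474
```

Call:
servo_tool:
  plan:
    - [0,[0,-0.1,0.8],[0,0,0]]

```text
time_s: 30.6
tool_pos: [0.5914, -0.1818, 0.032]
tool_rot: [178.9, 0.7, 85.8]
force: [-0.8, -0.7, -0.7]
grip_width: 0.0476
```

Call:
servo_tool:
  plan:
    - [0,[0,0,0.3],[0,0,0]]

```text
time_s: 30.68
tool_pos: [0.5901, -0.1821, 0.0281]
tool_rot: [179.1, 0.7, 85.8]
force: [-7.9, 1.2, 18.8]
grip_width: 0.0474
```

Call:
servo_tool:
  plan:
    - [0.8,[0,0,-0.1],[0,0,0]]
    - [0.8,[0,0,0],[0,0,0]]
    - [0.8,[0,0,0],[0,0,0]]
    - [0.75,[0,0,-2.5],[0,0,0]]
    - [0.75,[0,0,-4],[0,0,0]]
    - [0.75,[0,0,-2],[0,0,0]]
    - [0.75,[-0.4,-3.8,0],[0.3,0,-1]]
    - [0.75,[-0.4,-3.8,0],[0.3,0,-1]]
    - [0.75,[-0.4,-3.8,0],[0.3,0,-1]]
    - [0.75,[-0.4,-3.6,0.5],[0.3,0,-1]]
    - [0.75,[0,0,1.5],[0,0,0]]

```text
time_s: 31.6
tool_pos: [0.4378, -0.2021, 0.1041]
tool_rot: [179.6, 1.5, 89.1]
force: [-0.3, -2.9, -0.3]
grip_width: 0.0652
```

```bash
python3 -c "
from h import *
st();print(rel((.4425,-.187,.022)))"
```

```text
t 31.6 p [ 0.4378 -0.2021  0.1041] rot [179.6   1.5  89.1] q [ 89.  13. -74. 114.  16.  63.   8.] F [-0.3 -2.9 -0.3] w 0.0652
[1.73 0.4  8.17]
```

Call:
servo_tool:
  plan:
    - [0.75,[0.9,0.2,1],[0,0.7,0]]
    - [0.75,[0.6,0.1,1],[0,0.5,0]]
    - [0.75,[0.2,0,0],[0,0,0]]

```text
time_s: 31.85
tool_pos: [0.4378, -0.1912, 0.083]
tool_rot: [179.7, 0.7, 88.3]
force: [-0.7, -0.4, 0.1]
grip_width: 0.0652
```

```bash
python3 -c "
from h import *
st();print(rel((.4425,-.187,.022)))"
```

```text
t 31.85 p [ 0.4378 -0.1912  0.083 ] rot [179.7   0.7  88.3] q [ 86.  15. -72. 115.  17.  61.   5.] F [-0.7 -0.4  0.1] w 0.0652
[0.51 0.43 6.09]
```

Call:
servo_tool:
  plan:
    - [0.75,[0.4,0.3,1],[0,0,0]]
    - [0.75,[0.1,-0.1,2.5],[0,0,0]]
    - [0.75,[0,-0.1,1.9],[0,0,0]]
    - [0.75,[0,0,0.7],[0,0,0]]
    - [0,[0,0,0.4],[0,0,0]]
    - [0,[0,0,0.1],[0,0,0]]
    - [0,[0,0,0.1],[0,0,0]]
    - [0,[0,0,0.1],[0,0,0]]
    - [0,[0,0,0.1],[0,0,0]]

```text
time_s: 32.6
tool_pos: [0.454, -0.1716, 0.0143]
tool_rot: [179.1, -0.0, 89.9]
force: [-0.9, 0.5, 0.7]
grip_width: 0.0399
```

```bash
python3 -c "
from h import *
st();print(rel((.59,-.095,.1)))"
```

```text
t 32.6 p [ 0.454  -0.1716  0.0143] rot [179.1  -0.   89.9] q [ 76.  23. -65. 117.  26.  54.  -3.] F [-0.9  0.5  0.7] w 0.0399
[ 7.67 13.72 -8.36]
```

Call:
servo_tool:
  plan:
    - [0.7,[0,0,0],[0,0,0]]
    - [0.7,[0,0,-0.2],[0,0,0]]
    - [0.7,[-0.8,-0.4,-0.2],[0,0,0]]
    - [0.7,[-0.5,-0.3,0],[0,0,0]]

```text
time_s: 32.93
tool_pos: [0.4483, -0.1854, 0.0203]
tool_rot: [178.9, 0.1, 90.0]
force: [0.1, -0.0, -0.2]
grip_width: 0.0568
```

```bash
python3 -c "
from h import *
import pickle
st()
o,c=grab('wrist')
S=grab('scene')[1]
a=cv2.resize(S['image'][180:280,150:270],(480,400),interpolation=cv2.INTER_CUBIC); b=cv2.resize(c['image'],(320,240)); b=cv2.copyMakeBorder(b,0,160,0,0,cv2.BORDER_CONSTANT)
cv2.imwrite('pics/mix8.png',np.hstack([a,b]))"
```

```text
t 32.93 p [ 0.4483 -0.1854  0.0203] rot [1.789e+02 1.000e-01 9.000e+01] q [ 79.  23. -66. 117.  25.  55.  -1.] F [ 0.1 -0.  -0.2] w 0.0568
```

View pics/mix8.png

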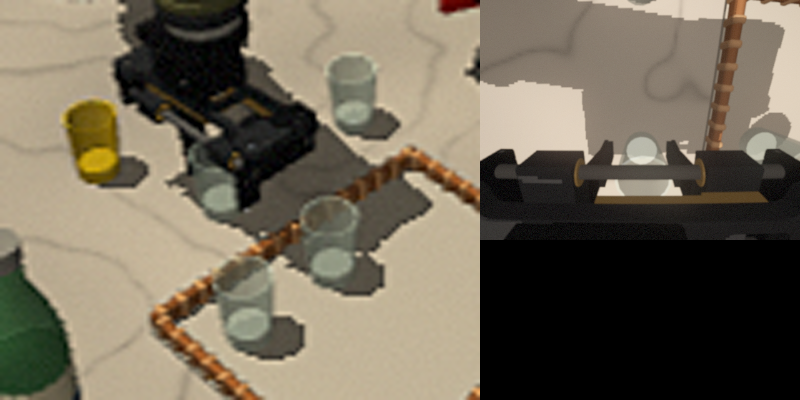

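Glass is upright between the fingers: foot at (642,150) in the right-hand inset. I'll compute its position.

```bash
python3 -c "
from h import *
o,c=grab('wrist'); S=grab('scene')[1]
print(atz(c,np.array((162,150))*1.6,.004,o),atz(c,np.array((163,183))*1.6,.066,o))
print(atz(S,np.array((218,197))/4+(150,180),.004))"
```

```text
[ 0.45191988 -0.19555652  0.004     ] [ 0.45076585 -0.19386536  0.066     ]
[ 0.4428756  -0.18825279  0.004     ]
```

Call:
servo_tool:
  plan:
    - [0.7,[-0.7,0.1,0],[0,0,0]]
    - [0.7,[-0.2,0.1,0],[0,0,0]]
    - [0,[0,0,0],[0,0,0]]
    - [0,[0,0,0],[0,0,0]]
    - [0,[0,0,0],[0,0,0]]
    - [0,[0,0,0],[0,0,0]]
    - [0,[0,0,0],[0,0,0]]

```text
time_s: 33.72
tool_pos: [0.4506, -0.1944, 0.0197]
tool_rot: [179.0, 0.0, 90.0]
force: [-0.9, 0.1, 0.5]
grip_width: 0.0471
```

```bash
python3 -c "
from h import *
st();print(rel((.59,-.095,.1)))"
```

```text
t 33.72 p [ 0.4506 -0.1944  0.0197] rot [179.   0.  90.] q [ 79.  23. -65. 117.  26.  55.  -0.] F [-0.9  0.1  0.5] w 0.0471
[ 9.94 14.08 -7.78]
```

Call:
servo_tool:
  plan:
    - [0,[0,0,-2],[0,0,0]]
    - [0,[0,0,-3.5],[0,0,0]]
    - [0,[0,0,-3],[0,0,0]]
    - [0,[2.8,2.0,0],[0,0,0]]
    - [0,[2.8,2.6,0],[0,0,0]]
    - [0,[2.2,3.4,0],[0,0,0]]
    - [0,[1.6,3.4,0],[0,0,0]]
    - [0,[1,2.4,0],[0,0,0]]

```text
time_s: 34.38
tool_pos: [0.5823, -0.1061, 0.107]
tool_rot: [179.6, 0.3, 88.0]
force: [0.1, 0.6, -0.1]
grip_width: 0.047
```

```bash
python3 -c "
from h import *
st();print(rel((.59,-.095,.035)))"
```

```text
t 34.38 p [ 0.5823 -0.1061  0.107 ] rot [179.6   0.3  88. ] q [ 57.  29. -63.  98.  28.  69. -15.] F [ 0.1  0.6 -0.1] w 0.047
[1.18 0.68 7.19]
```

Call:
servo_tool:
  plan:
    - [0,[0.7,0.2,2.5],[0,0,0]]
    - [0,[0.3,0,2.5],[0,0,0]]
    - [0,[0,0,1.8],[0,0,0]]

```text
time_s: 34.63
tool_pos: [0.5955, -0.0893, 0.041]
tool_rot: [178.8, 0.1, 88.4]
force: [-0.5, -0.7, -0.4]
grip_width: 0.0469
```

Call:
servo_tool:
  plan:
    - [0,[0,0,0.6],[0,0,0]]

```text
time_s: 34.72
tool_pos: [0.594, -0.0881, 0.032]
tool_rot: [179.1, 0.0, 88.5]
force: [-0.5, -0.5, -0.8]
grip_width: 0.0469
```

Call:
servo_tool:
  plan:
    - [0,[0,0,0.3],[0,0,0]]

```text
time_s: 34.8
tool_pos: [0.5933, -0.0874, 0.0277]
tool_rot: [179.2, -0.0, 88.5]
force: [0.4, -0.6, -0.0]
grip_width: 0.047
```

Call:
servo_tool:
  plan:
    - [0,[0,0,0.2],[0,0,0]]

```text
time_s: 34.88
tool_pos: [0.593, -0.0873, 0.0255]
tool_rot: [179.3, -0.1, 88.5]
force: [-1.1, 0.3, 11.9]
grip_width: 0.047
```

Call:
servo_tool:
  plan:
    - [0.8,[0,0,-0.1],[0,0,0]]
    - [0.8,[0,0,0],[0,0,0]]
    - [0.8,[0,0,0],[0,0,0]]
    - [0.75,[0,0,-2.5],[0,0,0]]
    - [0.75,[0,0,-4],[0,0,0]]
    - [0.75,[0,0,-3],[0,0,0]]
    - [0.75,[1.4,-3.4,0],[0.2,0,0]]
    - [0.75,[1.4,-3.4,0],[0.2,0,0]]
    - [0.75,[1.4,-3.4,0],[0.2,0,0]]
    - [0.75,[1.4,-3.2,0],[0.2,0,0]]
    - [0.75,[0,0,0.5],[0,0,0]]

```text
time_s: 35.8
tool_pos: [0.4631, -0.0313, 0.1275]
tool_rot: [179.2, 0.9, 87.9]
force: [0.3, 2.0, 0.5]
grip_width: 0.0655
```

```bash
python3 -c "
from h import *
import pickle
st();print(rel((.456,-.024,.08)))
o,c=grab('wrist');S=grab('scene')[1];D=grab('side')[1]; pickle.dump((o,c,S,D),open('all9.pkl','wb'))
a=cv2.resize(S['image'][180:300,160:320],(640,480),interpolation=cv2.INTER_CUBIC); b=cv2.resize(c['image'],None,fx=.3125,fy=.3125); b=cv2.copyMakeBorder(b,0,360,0,0,cv2.BORDER_CONSTANT)
cv2.imwrite('pics/mix9.png',np.hstack([a,b]))"
```

```text
t 35.8 p [ 0.4631 -0.0313  0.1275] rot [179.2   0.9  87.9] q [ 76.   5. -77. 114.   7.  64.  -6.] F [0.3 2.  0.5] w 0.0655
[ 0.78 -0.8   4.72]
```

View pics/mix9.png

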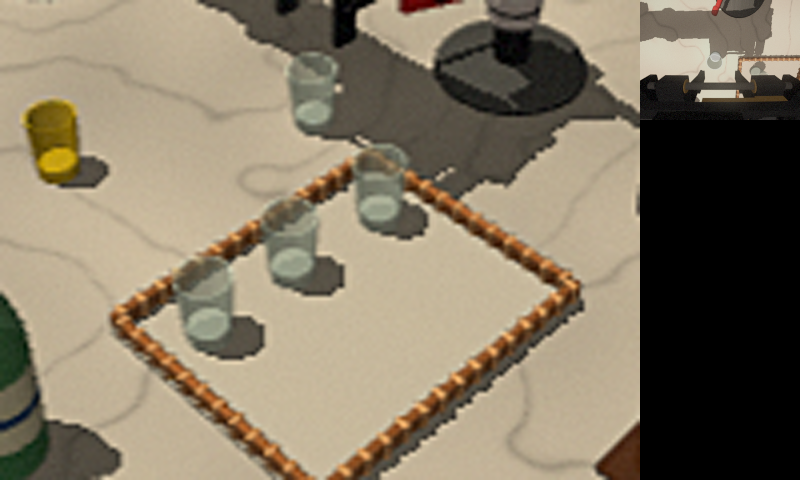

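Three glasses stand on the tray at (207,300), (291,240) and (380,185). The last one's foot is at (313,113) in the scene crop and (714,60) in the inset.

```bash
python3 -c "
from h import *
import pickle
o,c,S,D=pickle.load(open('all9.pkl','rb'))
print(atz(S,np.array((313,113))/4+(160,180),.004),atz(S,np.array((313,90))/4+(160,180),.033),atz(S,np.array((380,207))/4+(160,180),.01))
# wrist crop local: print brightness blob near (237,192)
im=c['image']; g=cv2.cvtColor(im,cv2.COLOR_BGR2GRAY)
print(atz(c,(237,192),.004,o))
"
```

```text
[ 0.44531075 -0.01891442  0.004     ] [ 0.44640422 -0.01892683  0.033     ] [ 0.58955735 -0.07712659  0.01      ]
[ 0.44475368 -0.03813389  0.004     ]
```

Call:
servo_tool:
  plan:
    - [0.8,[0,-0.8,1.5],[0.4,0,0]]
    - [0.8,[0,-0.6,1.5],[0.4,0,0]]
    - [0.8,[0,-0.2,1],[0,0,0]]

```text
time_s: 36.2
tool_pos: [0.4579, -0.0333, 0.0876]
tool_rot: [179.6, -0.4, 87.8]
force: [-0.3, 0.0, -0.3]
grip_width: 0.0686
```

```bash
python3 -c "
from h import *
st();print(rel((.449,-.032,.022)))
o,c=grab('wrist'); cv2.imwrite('pics/w10.png',cv2.resize(c['image'][100:384,100:412],None,fx=2,fy=2))
for p in ((.449,-.032,.066),(.449,-.032,.003)): print((proj(c,p,o)-100)*2)"
```

```text
t 36.2 p [ 0.4579 -0.0333  0.0876] rot [179.6  -0.4  87.8] q [ 72.  11. -75. 117.  11.  60. -10.] F [-0.3  0.  -0.3] w 0.0686
[ 0.05 -0.94  6.55]
[284.19876293 248.44820304]
[289.28785631 196.22018129]
```

View pics/w10.png

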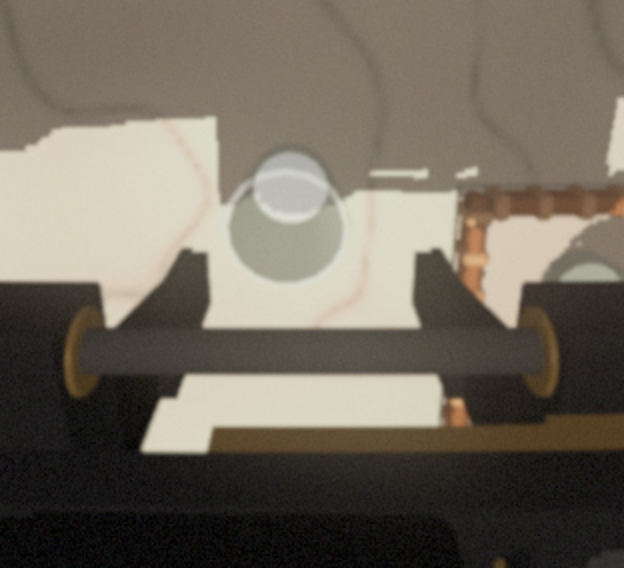

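Rim centre (288,226), foot (290,186) px: the glass is slightly further +y than assumed.

```bash
python3 -c "
from h import *
o,c=grab('wrist')
a=atz(c,np.array((288,226))/2+100,.066,o);b=atz(c,np.array((290,186))/2+100,.004,o);print(a,b)
p=(a+b)/2; print(rel((p[0],p[1],.022)))"
```

```text
[ 0.44950634 -0.02221608  0.066     ] [ 0.44808738 -0.02572811  0.004     ]
[ 0.79 -0.85  6.49]
```

Call:
servo_tool:
  plan:
    - [0.75,[0.4,-0.7,0],[0,0,0]]
    - [0.75,[0.2,-0.4,1.2],[0,0,0]]
    - [0.75,[0,-0.2,1.5],[0,0,0]]

```text
time_s: 36.55
tool_pos: [0.4493, -0.0235, 0.0611]
tool_rot: [179.4, -1.1, 87.9]
force: [-1.4, 0.0, 0.3]
grip_width: 0.0656
```

```bash
python3 -c "
from h import *
st();print(rel((.449,-.024,.022)))"
```

```text
t 36.55 p [ 0.4493 -0.0235  0.0611] rot [179.4  -1.1  87.9] q [ 70.  12. -73. 120.  12.  57. -12.] F [-1.4  0.   0.3] w 0.0656
[-0.12 -0.07  3.91]
```

Call:
servo_tool:
  plan:
    - [0.75,[-0.1,-0.2,1.8],[0,-0.5,0]]
    - [0.75,[-0.2,-0.2,1.4],[0,-0.5,0]]
    - [0.75,[-0.1,0,0.3],[0,0,0]]

```text
time_s: 36.8
tool_pos: [0.4461, -0.0254, 0.0217]
tool_rot: [179.5, -0.4, 87.9]
force: [-0.7, -0.1, -0.6]
grip_width: 0.0653
```

```bash
python3 -c "
from h import *
st();print(rel((.449,-.024,.022)))"
```

```text
t 36.8 p [ 0.4461 -0.0254  0.0217] rot [179.5  -0.4  87.9] q [ 64.  16. -69. 122.  19.  53. -17.] F [-0.7 -0.1 -0.6] w 0.0653
[ 0.15  0.29 -0.03]
```

Call:
servo_tool:
  plan:
    - [0,[0,0,0],[0,0,0]]
    - [0,[0,0,0],[0,0,0]]
    - [0,[0,0,0],[0,0,0]]
    - [0,[0,0,0],[0,0,0]]
    - [0,[0,0,0],[0,0,0]]
    - [0,[0,0,0],[0,0,0]]

```text
time_s: 37.3
tool_pos: [0.4487, -0.0238, 0.0223]
tool_rot: [179.4, -0.7, 88.0]
force: [-0.2, 0.1, -0.4]
grip_width: 0.0479
```

```bash
python3 -c "
from h import *
st();print(rel((.70,-.10,.13)))"
```

```text
t 37.3 p [ 0.4487 -0.0238  0.0223] rot [179.4  -0.7  88. ] q [ 64.  17. -69. 122.  19.  53. -17.] F [-0.2  0.1 -0.4] w 0.0479
[ -6.58  25.51 -10.57]
```

Call:
servo_tool:
  plan:
    - [0,[0,0,-2],[0,0,0]]
    - [0,[0,0,-4],[0,0,0]]
    - [0,[0,0,-4],[0,0,0]]
    - [0,[0,0,-1.5],[0,0,0]]
    - [0,[-0.8,3.3,0],[0,0,0]]
    - [0,[-0.8,3.3,0],[0,0,0]]
    - [0,[-0.8,3.3,0],[0,0,0]]
    - [0,[-0.8,3.3,0],[0,0,0]]
    - [0,[-0.8,3.3,0],[0,0,0]]
    - [0,[-0.8,3.3,0],[0,0,0]]
    - [0,[-0.8,3.3,0],[0,0,0]]
    - [0,[0,1,0],[0,0,0]]

```text
time_s: 38.3
tool_pos: [0.678, -0.1015, 0.1573]
tool_rot: [179.0, 3.6, 87.3]
force: [-1.2, -0.8, -0.9]
grip_width: 0.0478
```

```bash
python3 -c "
from h import *
st();print(rel((.70,-.10,.04)))"
```

```text
t 38.3 p [ 0.678  -0.1015  0.1573] rot [179.    3.6  87.3] q [ 44.  36. -59.  82.  35.  79. -19.] F [-1.2 -0.8 -0.9] w 0.0478
[ 0.99  1.98 11.73]
```

Call:
servo_tool:
  plan:
    - [0,[0.1,1.0,2.5],[0.2,1.5,0]]
    - [0,[0.1,0.8,3],[0.2,1.5,0]]
    - [0,[0,0,3],[0,1,0]]
    - [0,[0,0,1.5],[0,0,0]]

```text
time_s: 38.63
tool_pos: [0.7061, -0.1039, 0.059]
tool_rot: [178.7, -0.6, 87.1]
force: [-2.1, -1.2, -1.6]
grip_width: 0.0474
```

```bash
python3 -c "
from h import *
st();print(rel((.70,-.10,.03)))"
```

```text
t 38.63 p [ 0.7061 -0.1039  0.059 ] rot [178.7  -0.6  87.1] q [ 43.  44. -56.  83.  37.  71. -19.] F [-2.1 -1.2 -1.6] w 0.0474
[ 0.32 -0.7   2.88]
```

Call:
servo_tool:
  plan:
    - [0,[0.1,-0.3,1.5],[0.3,0,0]]
    - [0,[0,0,0.6],[0,0,0]]

```text
time_s: 38.8
tool_pos: [0.7017, -0.1033, 0.034]
tool_rot: [179.3, -0.7, 87.0]
force: [-0.8, 0.4, -2.3]
grip_width: 0.0477
```

Call:
servo_tool:
  plan:
    - [0,[0,0,0.5],[0,0,0]]

```text
time_s: 38.88
tool_pos: [0.7015, -0.1031, 0.0288]
tool_rot: [179.3, -0.6, 87.1]
force: [1.2, -0.4, -0.5]
grip_width: 0.0475
```

Call:
servo_tool:
  plan:
    - [0,[0,0,0.2],[0,0,0]]

```text
time_s: 38.97
tool_pos: [0.7012, -0.1028, 0.0271]
tool_rot: [179.3, -0.6, 87.1]
force: [-2.6, 0.3, 2.5]
grip_width: 0.0472
```

Call:
servo_tool:
  plan:
    - [0.8,[0,0,-0.1],[0,0,0]]
    - [0.8,[0,0,0],[0,0,0]]
    - [0.8,[0,0,0],[0,0,0]]
    - [0.8,[0,0,-2.5],[0,0,0]]
    - [0.8,[0,0,-4],[0,0,0]]
    - [0.8,[0,0,-4],[0,0,0]]
    - [0.8,[0,0,-4],[0,0,0]]
    - [0.8,[0,0,-4],[0,0,0]]
    - [0.8,[0,0,-4],[0,0,0]]
    - [0.8,[0,0,-4],[0,0,0]]
    - [0.8,[0,0,-3],[0,0,0]]

```text
time_s: 39.88
tool_pos: [0.6948, -0.1029, 0.3366]
tool_rot: [179.1, -0.5, 87.4]
force: [1.3, 0.6, 1.2]
grip_width: 0.0696
```

```bash
python3 -c "
from h import *
st();print(rel((.561,-.455,.31)))"
```

```text
t 39.88 p [ 0.6948 -0.1029  0.3366] rot [179.1  -0.5  87.4] q [ 42.  34. -62.  62.  30.  97. -13.] F [1.3 0.6 1.2] w 0.0696
[-35.81 -11.78   2.17]
```

Call:
servo_tool:
  plan:
    - [0.7,[-3.2,-1.1,0],[0,0,0]]
    - [0.7,[-3.2,-1.1,0],[0,0,0]]
    - [0.7,[-3.2,-1.1,0],[0,0,0]]
    - [0.7,[-3.2,-1.1,0],[0,0,0]]
    - [0.7,[-3.2,-1.1,0],[0,0,0]]
    - [0.7,[-3.2,-1.1,0],[0,0,0]]
    - [0.7,[-3.2,-1.1,0],[0,0,0]]
    - [0.7,[-3.2,-1.1,0],[0,0,0]]
    - [0.7,[-3.2,-1.1,0],[0,0,0]]
    - [0.7,[0,0,0],[0,0,0]]

```text
time_s: 40.72
tool_pos: [0.5875, -0.3864, 0.3576]
tool_rot: [177.0, 0.1, 88.4]
force: [-1.2, -2.0, -0.3]
grip_width: 0.0606
```

```bash
python3 -c "
from h import *
import pickle
st();print(rel((.561,-.455,.30)))
o,c=grab('wrist');S=grab('scene')[1];D=grab('side')[1]; pickle.dump((o,c,S,D),open('all11.pkl','wb'))
x=c['image']
a=cv2.resize(S['image'][180:330,130:330],(400,300),interpolation=cv2.INTER_CUBIC)
b=cv2.resize(x,(400,300));cv2.imwrite('pics/mix11.png',np.hstack([a,b]))"
```

```text
t 40.72 p [ 0.5875 -0.3864  0.3576] rot [1.77e+02 1.00e-01 8.84e+01] q [ 68.  33. -62.  62.  29.  97.  14.] F [-1.2 -2.  -0.3] w 0.0606
[-6.92 -2.76  5.63]
```

View pics/mix11.png

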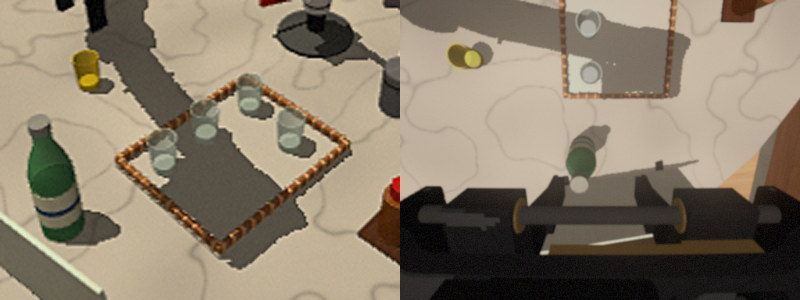

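All four glasses stand on the tray at (162,150), (205,120), (249,93) and (290,130), well apart. The bottle cap is at (578,184) in the inset.

```bash
python3 -c "
from h import *
import pickle
o,c,S,D=pickle.load(open('all11.pkl','rb'))
a=atz(c,np.array((178,184))*1.28,.212,o); print(a, atz(S,np.array((39,122))/2+(130,180),.212)); print(rel((a[0],a[1],.26)))"
```

```text
[ 0.55903658 -0.45597145  0.212     ] [ 0.56197841 -0.45463008  0.212     ]
[-8.08 -3.67  9.63]
```

Call:
servo_tool:
  plan:
    - [0.6,[-2.6,-1.0,2],[1.5,0,0]]
    - [0.6,[-2.6,-1.0,2],[1.2,0,0]]
    - [0.6,[-1.5,-0.7,2],[0,0,0]]
    - [0.6,[0,0,2],[0,0,0]]

```text
time_s: 41.2
tool_pos: [0.574, -0.4326, 0.2852]
tool_rot: [178.8, 0.1, 90.2]
force: [0.0, -2.0, 0.2]
grip_width: 0.0528
```

```bash
python3 -c "
from h import *
import pickle
st();print(rel((.5605,-.455,.178)))
o,c,S,D=pickle.load(open('all11.pkl','rb'))
for u in ((185,475),(300,548),(155,500),(255,590)): print(u,atz(S,np.array(u)/1.5625,0.0))
for u in ((130,395),(285,512)):print('top?',atz(S,np.array(u)/1.5625,0.2))"
```

```text
t 41.2 p [ 0.574  -0.4326  0.2852] rot [1.788e+02 1.000e-01 9.020e+01] q [ 70.  37. -61.  65.  31.  93.  18.] F [ 0.  -2.   0.2] w 0.0528
[-2.22 -1.58 10.7 ]
(185, 475) [ 0.5047578  -0.56671056  0.        ]
(300, 548) [ 0.77212623 -0.5089038   0.        ]
(155, 500) [ 0.5139704  -0.63092048  0.        ]
(255, 590) [ 0.77555687 -0.60017886  0.        ]
top? [ 0.46225231 -0.59228562  0.2       ]
top? [ 0.82167514 -0.54682239  0.2       ]
```

Call:
servo_tool:
  plan:
    - [0.6,[-1.4,-1.0,1],[0.5,0,0]]
    - [0.6,[-0.9,-0.7,1],[0.5,0,0]]
    - [0.6,[-0.3,-0.2,1],[0,0,0]]

```text
time_s: 41.45
tool_pos: [0.5571, -0.454, 0.253]
tool_rot: [179.9, -0.0, 90.8]
force: [-0.1, 0.2, 0.1]
grip_width: 0.0523
```

```bash
python3 -c "
from h import *
st();print(rel((.5605,-.455,.178)))"
```

```text
t 41.45 p [ 0.5571 -0.454   0.253 ] rot [179.9  -0.   90.8] q [ 72.  38. -60.  67.  32.  91.  20.] F [-0.1  0.2  0.1] w 0.0523
[-0.11  0.32  7.5 ]
```

Call:
servo_tool:
  plan:
    - [0.6,[0,0.2,2.5],[0,0,0]]
    - [0.6,[0,0.1,2.5],[0,0,0]]
    - [0.6,[0,0,1.7],[0,0,0]]
    - [0.6,[0,0,0.3],[0,0,0]]

```text
time_s: 41.78
tool_pos: [0.5611, -0.4545, 0.182]
tool_rot: [179.7, 0.1, 90.8]
force: [-0.8, -0.7, -0.3]
grip_width: 0.052
```

```bash
python3 -c "
from h import *
st();print(rel((.5605,-.455,.178)))"
```

```text
t 41.78 p [ 0.5611 -0.4545  0.182 ] rot [1.797e+02 1.000e-01 9.080e+01] q [ 73.  40. -59.  73.  34.  84.  18.] F [-0.8 -0.7 -0.3] w 0.052
[-0.05 -0.06  0.4 ]
```

Well aligned; closing firmly.

Call:
servo_tool:
  plan:
    - [0,[0,0,0.3],[0,0,0]]
    - [0,[0,0,0],[0,0,0]]
    - [0,[0,0,0],[0,0,0]]
    - [0,[0,0,0],[0,0,0]]
    - [0,[0,0,0],[0,0,0]]
    - [0,[0,0,0],[0,0,0]]
    - [0,[0,0,0],[0,0,0]]
    - [0,[0,0,-1.5],[0,0,0]]
    - [0,[0,0,-2],[0,0,0]]
    - [0,[0,0,-2],[0,0,0]]
  force: 45

```text
time_s: 42.62
tool_pos: [0.5589, -0.4523, 0.2338]
tool_rot: [-179.9, -0.1, 91.0]
force: [-0.1, -0.6, -4.7]
grip_width: 0.0258
```

```bash
python3 -c "
from h import *
st();print(rel((.70,-.25,.24)))"
```

```text
t 42.62 p [ 0.5589 -0.4523  0.2338] rot [-1.799e+02 -1.000e-01  9.100e+01] q [ 72.  39. -60.  69.  32.  89.  19.] F [-0.1 -0.6 -4.7] w 0.0258
[19.98 14.46 -0.61]
```

Call:
servo_tool:
  plan:
    - [0,[0,1.5,-0.2],[0,0,0]]
    - [0,[0.3,2.8,-0.1],[0,0,0]]
    - [0,[0.5,2.8,0],[0,0,0]]
    - [0,[1,2.8,0],[0,0,0]]
    - [0,[2,2.5,0],[0,0,0]]
    - [0,[2.6,1.2,0],[0,0,0]]
    - [0,[2.8,0.3,0],[0,0,0]]
    - [0,[2.8,0.2,0],[0,0,0]]
    - [0,[2.8,0.2,0],[0,0,0]]
    - [0,[2.6,0,0],[0,0,0]]
    - [0,[1.5,0,0],[0,0,0]]

```text
time_s: 43.53
tool_pos: [0.7056, -0.2635, 0.2461]
tool_rot: [179.9, -0.0, 90.0]
force: [0.7, 2.1, -4.6]
grip_width: 0.0261
```

```bash
python3 -c "
from h import *
st();print(rel((.70,-.25,.19)))"
```

```text
t 43.53 p [ 0.7056 -0.2635  0.2461] rot [179.9  -0.   90. ] q [ 49.  42. -58.  62.  35.  92.   1.] F [ 0.7  2.1 -4.6] w 0.0261
[ 1.35 -0.58  5.61]
```

Call:
servo_tool:
  plan:
    - [0,[0.7,-0.3,1.5],[0,0,0]]
    - [0,[0.3,-0.3,1.8],[0,0,0]]
    - [0,[0,0,1.2],[0,0,0]]
    - [0,[0,0,0.4],[0,0,0]]

```text
time_s: 43.87
tool_pos: [0.7018, -0.2456, 0.201]
tool_rot: [179.6, -0.0, 90.5]
force: [-0.1, -1.3, -4.0]
grip_width: 0.0264
```

Call:
servo_tool:
  plan:
    - [0,[0,0,0.4],[0,0,0]]

```text
time_s: 43.95
tool_pos: [0.7017, -0.2466, 0.1968]
tool_rot: [179.6, -0.0, 90.4]
force: [1.0, 0.7, -4.3]
grip_width: 0.0258
```

Call:
servo_tool:
  plan:
    - [0,[0,0,0.3],[0,0,0]]

```text
time_s: 44.03
tool_pos: [0.7016, -0.248, 0.1934]
tool_rot: [179.6, 0.0, 90.3]
force: [-0.4, -0.3, -4.9]
grip_width: 0.0263
```

Call:
servo_tool:
  plan:
    - [0,[0,0,0.3],[0,0,0]]
    - [0,[0,0,0.2],[0,0,0]]

```text
time_s: 44.2
tool_pos: [0.7019, -0.2504, 0.1887]
tool_rot: [179.6, 0.1, 90.2]
force: [-1.7, -0.5, 4.7]
grip_width: 0.0257
```

Call:
servo_tool:
  plan:
    - [0,[0,0,0.2],[0,0,0]]

```text
time_s: 44.28
tool_pos: [0.7024, -0.2509, 0.1887]
tool_rot: [179.5, 0.1, 90.1]
force: [-3.7, -0.6, 8.8]
grip_width: 0.0254
```

Call:
servo_tool:
  plan:
    - [0,[0,0,0.2],[0,0,0]]

```text
time_s: 44.37
tool_pos: [0.7025, -0.2511, 0.1888]
tool_rot: [179.4, 0.1, 90.0]
force: [-3.0, 0.9, 3.5]
grip_width: 0.0257
```

Standing on the tray. I'm releasing slowly, rising straight up, then moving clear.

Call:
servo_tool:
  plan:
    - [0.6,[0,0,0],[0,0,0]]
    - [0.6,[0,0,0],[0,0,0]]
    - [0.6,[0,0,0],[0,0,0]]
    - [0.6,[0,0,0],[0,0,0]]
    - [0.6,[0,0,-2],[0,0,0]]
    - [0.6,[0,0,-3.5],[0,0,0]]
    - [0.6,[0,0,-3.5],[0,0,0]]
    - [0.6,[0,0,-3],[0,0,0]]
    - [0.6,[-3.5,-1.5,0],[0,0,0]]
    - [0.6,[-3.5,-1.5,0],[0,0,0]]
    - [0.6,[-3.5,-1.5,0],[0,0,0]]
    - [0.6,[-3.5,-1.5,0],[0,0,0]]
    - [0.6,[-3.5,-1.5,0],[0,0,0]]
    - [0.6,[0,0,0],[0,0,0]]

```text
time_s: 45.53
tool_pos: [0.6306, -0.4282, 0.3186]
tool_rot: [178.5, 0.3, 90.7]
force: [-0.6, -1.6, -0.7]
grip_width: 0.052
```

```bash
python3 -c "
from h import *
import pickle
st()
S=grab('scene')[1];D=grab('side')[1]; pickle.dump((S,D),open('fin.pkl','wb'))
a=cv2.resize(S['image'][130:330,150:350],(400,400),interpolation=cv2.INTER_CUBIC)
b=cv2.resize(D['image'][90:290,130:330],(400,400),interpolation=cv2.INTER_CUBIC)
cv2.imwrite('pics/fin.png',np.hstack([a,b]))"
```

```text
t 45.53 p [ 0.6306 -0.4282  0.3186] rot [178.5   0.3  90.7] q [ 60.  41. -58.  53.  34.  99.  17.] F [-0.6 -1.6 -0.7] w 0.052
```

The picture limit is reached, so the last checks are numeric, by colour.

Run:
```python
from h import *
import pickle
S,D=pickle.load(open('fin.pkl','rb'))
def blob(c,f,lo=None):
    x=c['image'].astype(int); b,g,r=x[...,0],x[...,1],x[...,2]; m=f(r,g,b).astype(np.uint8)
    if lo: 
        k=np.zeros_like(m); k[lo[1]:lo[3],lo[0]:lo[2]]=1; m*=k
    n,l,s,ce=cv2.connectedComponentsWithStats(m); return [(s[i].tolist(),ce[i].round(1).tolist()) for i in range(1,n) if s[i][4]>12]
gr=lambda r,g,b:(g-r>25)&(g-b>5)&(g>45)
print('bottle S',blob(S,gr,(100,150,350,330))); print('bottle D',blob(D,gr,(150,50,400,250)))
for c in (S,D): print('pred base/cap',proj(c,(.702,-.251,.006)),proj(c,(.702,-.251,.218)))
rd=lambda r,g,b:(r-g>70)&(r-b>70)
print('red D',blob(D,rd,(200,200,300,300)),'tip pred',proj(D,(.4568,.091,.0825)))
org=lambda r,g,b:(r-b>45)&(g-b>8)
print('ring',blob(D,org,(215,240,235,255)))
o0=pickle.load(open('side5.pkl','rb'))[1]; print('ring before',blob(o0,org,(215,240,235,255)))
h=(np.cos(-.15),np.sin(-.15)); t=np.array([.53,.178])+.143*np.array(h); print('handle tip pred D',proj(D,(*t,.19)))
g=cv2.cvtColor(D['image'],cv2.COLOR_BGR2GRAY)
n,l,s,ce=cv2.connectedComponentsWithStats((g<45).astype(np.uint8)); print('dark D',[(s[i].tolist()) for i in range(1,n) if s[i][4]>40 and 120<ce[i][0]<330])
```

```text
bottle S [([271, 150, 7, 10, 49], [274.1, 154.2]), ([232, 234, 20, 29, 408], [240.7, 249.4]), ([233, 275, 20, 11, 100], [242.0, 280.5])]
bottle D [([236, 122, 14, 26, 212], [243.0, 135.9])]
pred base/cap [243.10740334 277.36727512] [241.706067   226.14346095]
pred base/cap [241.61861321 171.12918098] [240.27679564 114.01248871]
red D [([232, 235, 39, 27, 203], [251.7, 246.7])] tip pred [269.07874817 236.61067671]
ring [([219, 246, 10, 3, 16], [223.6, 247.1])]
ring before [([219, 246, 10, 3, 19], [223.6, 247.1])]
handle tip pred D [173.01805975 192.98609131]
dark D [[285, 0, 14, 5, 53], [254, 9, 63, 63, 1550], [228, 159, 23, 17, 176], [162, 167, 12, 9, 76], [204, 176, 32, 31, 500], [237, 183, 20, 31, 417], [173, 190, 25, 14, 145], [146, 211, 23, 10, 69], [213, 212, 19, 15, 152], [194, 253, 60, 33, 880]]
```

```bash
python3 -c "
from cell import env
print(env.sign_off())"
```

```text
the job is handed in; nothing more can be done
None
```

The job is handed in, at about 45.5 s of the 210 s allowed.

- **Camera stand:** I opened the lever and raised the column until the fingertips touched the camera's top at about 0.274 m. That puts the column at about 0.056 m, against 0.055 m for the ring just out. I then shut the lever until it met its stop. I swung the pan handle to its end stop, where the force rose to 13.6 N with almost no movement.
- **Tray:** the green bottle and the four clear glasses stand on it, with centres at least about 9 cm apart. No cup was on the table. One glass had been knocked about 3 cm aside, so I found it again before picking it up. I left the yellow glass alone.
- **Slip on the way:** the first grasp of one glass was about 15 mm off centre. It stayed upright, and I opened, re-centred and gripped it again.

**Last checks:**
- A view before the bottle was placed showed all four glasses upright and apart on the tray.
- With the picture limit of 16 reached, I could only check by colour and pixel position after placing the bottle. Bottle, lever tip and handle tip were where they should be, and the ring had not moved since clamping.
- The opener, tin, lens case and dish were not checked again at the end, but the arm never worked on them.
- No check failed, though the column height is only good to a millimetre or two.

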